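# Load the next sample board into the contact test stand and switch the circuit on

### The job

Test the next sample: slide the top board off the stack, without lifting it or shifting the boards under it, straight onto the stand's bed beneath the raised probe head until it is fully home against the end stop. Then lift the red lever out of its notch, swing it across the gate and lower it gently until the probes rest on the board, and only then close the knife switch fully. Leave everything else on the bench where it is.

Things in the scene. Friction and masses are not known exactly. Their poses are not given: they have to be found in the camera images.
- stand: Contact test stand, fixed. Origin on the bench top, below the bed's centre and on the plunger's upright axis. +x: the way the board is slid (stack, bed, end stop, column); +y: side of the yellow gate plate and red lever grip; z up. Numbers below, in mm, are in this frame. Grey base plate x -142..122, y +-70, top at z 12; the stack stands on it at x -92; lips round its foot reach only z 36
- bed_home (a point): Middle of the bed's top (stand 0, 0, z 55). Aluminium block, x -42..46, 2 mm lower than the top board's underside, 12 mm gap from the stack. Black end stop: face at x 38, 8 high. Black side lips at y +-30.5 (x -12..38), 7 high, flaring to +-38 at x -41. A board fully home has its centre at x 0, y 0 (+-2.5 play), z 62.5
- probe_head (a point): Middle of the underside of the black probe block (x +-34, y +-13, 20 tall), at z 102 when parked; four brass pins in a row along x hang 8 mm below it. It overhangs the bed so a vertical tool has no room behind a board that is nearly home: lean the tool 25 to 40 degrees back towards the stack
- yoke_top (a point): Centre of the upper yoke plate's top, on the plunger axis, z 238. Two blue plates, x -36..118, y -30..46.5, at z 132..142 and 226..238; between them at y 41.5..46.5, x +-36 the yellow gate plate. Steel column 28 thick at x 96, up to z 248; plunger end 22 thick, up to z 286 when parked
- sample1_c (a point): Centre (half-way up) of the TOP board of the stack: plywood, flush copper strip, 76 along x, 56 along y, 15 thick, 40 to 80 g. Underside at z 57, top at z 72, rear edge at about x -130; axes within 0.05 rad of the stand's. It slides when its rear edge is pushed squarely; the next board lies right under it
- head (a joint): Drop of the probe head in m: 0 parked (lever rod on the notch floor), to -0.020 lifted, positive lowered; 0.024 when the pins rest on a board on the bed; stop at 0.032. Head and lever weigh 3.4 N and fall if let go outside the notch
- lever (a joint): Turn of the lever about the plunger axis (stand x 0, y 0) in rad: 0 in the notch (grip leans 0.25 rad from the stand's +y to +x), 0.5 in the middle of the long slot (0.25 rad to -x); anticlockwise from above. The wall between is 11 mm above the notch floor: lift 12 to 19 mm (best 15), swing, lower. Slots 15 mm wide for a 10 mm rod. It rises and drops with the head; little friction
- lever_grip (a point): Middle of the upright red grip on the lever's end: 20 thick, 36 tall, with a cap 26 wide and 8 thick whose top is 24 above this point. 88 mm from the plunger axis, z 199 when parked, free all round and above: pinch it from above. The level rod, 14 below this point, runs to the plunger
- sample2_c (a point): Centre of the second board (brass strip), same size, right under the top board, loose; must stay where it is
- sample3_c (a point): Centre of the third board (black strip), same size; must stay where it is
- sample4_c (a point): Centre of the lowest board (steel strip), same size; must stay where it is
- switch_board: Knife switch on a plywood board 130 x 64 x 15 mm, fixed to the bench. Origin under the board's centre, +z up; the hinge is at x +40, y 0, z 33 mm and turns about the board's y axis; the handle points to -x when closed
- switch (a joint): Angle of the knife in rad: 0 fully closed (knife level, in its jaws), positive open (handle raised). Starts open at 0.9 to 1.25. It stays where it is left; stiff hinge, about 1.5 N at the handle; stops at 0 and 1.4
- switch_grip (a point): Middle of the black knife handle, a cylinder 18 mm thick and 50 mm long along the knife, 91 mm from the hinge (it runs from 66 to 116 mm)
- lamp_board_c (a point): Bystander: plywood board 100 x 85 mm on four legs with a glass globe lamp (115 mm tall in all) and two terminals; this point is the middle of the board, 37 mm up; leave alone
- multimeter_c (a point): Bystander: black hand multimeter 145 x 75 x 40 mm, this point 15 mm up in the middle; leave alone
- lampholder_c (a point): Bystander: small lamp in a holder on a plywood board 80 x 60 mm, 42 mm tall, this point 6 mm up; leave alone
- battery_c (a point): Bystander: open black holder with two green and copper cells, 66 x 66 x 33 mm, this point 15 mm up; leave alone
- sample0_c (a point): Bystander: an already tested board (aluminium strip) in the blue tray 130 x 160 x 35 mm; centre of the board; leave alone
Not all that is in view belongs to the job. Leave any turquoise look-alike of the switch_board alone.

How it is judged:
By the outcome, as a careful person would: the job done as asked, in the order asked, and still so for the second after the job is handed in, with the robot touching nothing.
It also fails if it takes over 67 s, if anything falls off the work surface, if the arm or the gripper's body presses on something with over 40 N, if the wrist force passes 120 N, or if a joint passes its speed limit or range.

### The arm

A 6-joint arm with a two-finger parallel gripper is mounted at the origin on the work surface. World frame = base frame: x ahead of the robot, y to its left, z up, the work surface at z = 0. Lengths are in m, angles in degrees, forces in N, time in s.
With the tool pointing down it reaches from about 0.4 to 0.825 m from the base axis. Payload 7 kg.
Tool frame: the origin (TCP) lies midway between the tips of the shut fingers; the grasp point (between the pads) lies 19 mm behind it; z points along the fingers, y is the direction in which the jaws open and shut (so a half turn about z gives the same grasp; the last joint's range is limited). The gripper opens to 88 mm and grips with 3 to 60 N. Pads are 19 mm wide; open, the fingers measure 130 mm over their backs; the gripper's body (78 mm by 193 mm) begins 47 mm behind the grasp point.
Start: joints at [87.267, 20.546, 0.682, 0, -70.136, -16.507], TCP at [0.222, 0.637, 0.227] pointing down, gripper open.
Joint ranges: [-176.03, 176.03], [-82.01, 121.73], [-58.28, 71.71], [-173.87, 95.51], [-174.79, -0.11], [-173.66, 173.66]. Speed limits (degrees/s): [136.94, 136.94, 172.46, 180, 180, 180].

### API

Orientations are given as [roll, pitch, yaw] about the fixed x, y, z axes, in that order (R = Rz(yaw) Ry(pitch) Rx(roll)).
In Python, from plant import ctrl, snapshot gives the robot as it stands.
- The arm moves only by the shell command python3 -m pendant 'ROWS'. ROWS is JSON, a list of rows, each a list of 7 numbers: the shift along the tool's x, y, z in m, then the turn, a rotation vector about the tool's x, y, z in rad, then the opening, from -1 (shut) to 1 (fully open), so that 0 is half open. In form: [[x, y, z, ax, ay, az, jaw], ...]. A call has 1 to 12 rows; each row is the pose to reach, as a shift and turn from the pose commanded when the call began, along the tool's axes at that moment; what a row does not reach only later rows make up. A row lasts 1/8 s, in which the tool goes at most 62.5 mm and 10.7 degrees, less where a joint would pass 70% of its speed; a pose out of reach is approached as far as the arm can. A call with a gripper value outside its range is refused whole. The fingers move at their own pace and stop on an object; the grip force is fixed at half the most. Time passes only in rows, so rows that repeat a pose let the fingers close. It gives the time, the measured TCP pose, the force and the opening at its end, in the units of the state.
- ctrl.get_obs(): the state, without advancing time (a new reading comes with each control period).
- snapshot(name): name is "scene" or "top" or "wrist"; returns a dict with "image" (384x512x3 uint8, blue, green, red), "mtx" (3x3 intrinsics, pixels), "k1" (the pictures are not rectified: a ray, as slopes to the right and down, at radius r is drawn at 1 + k1 r^2 times it, then the intrinsics apply), "eye" and "attitude" of the camera in the world; the wrist camera has in their place "tool_from_camera" (4x4, takes a point from camera to tool coordinates, whose origin is the TCP and whose axes are the flange's). Camera axes: x right, y up, looking along -z (the intrinsics and any distortion apply to the point x, -y, -z); pixel columns grow to the right and rows downward; lengths in m; the calibration is good to about 2 mm. A picture is of the moment at which its call begins: read the wrist's pose just before it. There is no depth.
- ctrl.close_job(): hands the job in, once; it reports no verdict.
The state is a dict: "clock": time; "joint_pos": joint angles; "qvel": joint speeds; "tau": joint torques, N m; "tool_pos": TCP position; "orientation": TCP orientation; "force": force on the tool from outside, world axes, zero at the start; "moment": the same for the moment, N m; "opening": finger opening in m.
Only numpy, scipy, OpenCV 4.12 (cv2) and the standard library are available. Lean on these libraries where they do the work, as an engineer would, in place of code of your own. Each camera call takes 0.05 s, during which the arm holds its last target.

## Working session

There is one attempt and no reset: what is moved stays moved. The work goes in short steps, Python scripts to look and compute and a shell command to move; the robot and the scene stay as the last step left them, time stands still between calls to the robot, and variables do not carry over. Pictures are saved under pics/ and viewed, and the job is handed in when it is done.

```bash
ls; mkdir -p pics; python3 - <<'E'
from plant import ctrl, snapshot
import cv2
o=ctrl.get_obs()
print({k:o[k] for k in ('clock','tool_pos','orientation','force','opening')})
for n in ('scene','top','wrist'):
    s=snapshot(n); cv2.imwrite(f'pics/{n}0.png',s['image'])
    print(n,{k:v for k,v in s.items() if k!='image'})
E
```

```text
pics
{'clock': 0.0, 'tool_pos': array([0.22229377, 0.63681868, 0.22562003]), 'orientation': array([ 1.79903919e+02, -8.92370679e-03, -1.92459964e+01]), 'force': array([ 0.28694882, -0.06593334,  0.05514075]), 'opening': 0.08751822457599612}
scene {'mtx': array([[445.64558828,   0.        , 263.25841115],
       [  0.        , 445.64558828, 187.3145448 ],
       [  0.        ,   0.        ,   1.        ]]), 'k1': -0.04775059498088813, 'eye': array([ 1.25948704, -0.33566111,  0.99383468]), 'attitude': array([43.40741507, -0.10987242, 62.59969867])}
top {'mtx': array([[402.65705795,   0.        , 255.77886783],
       [  0.        , 402.65705795, 196.7997871 ],
       [  0.        ,   0.        ,   1.        ]]), 'k1': 0.04812918872438317, 'eye': array([0.32006169, 0.05372274, 1.22913057]), 'attitude': array([ 11.65112662,  -0.34672714, -81.84928932])}
wrist {'mtx': array([[327.01319265,   0.        , 255.62919443],
       [  0.        , 327.01319265, 197.83798955],
       [  0.        ,   0.        ,   1.        ]]), 'k1': -0.06718379128375548, 'tool_from_camera': array([[-9.54457063e-04,  9.56545397e-01,  2.91581879e-01,
         7.80652208e-02],
       [ 9.99999442e-01,  1.04509064e-03, -1.55085479e-04,
         3.12299237e-04],
       [-4.53075794e-04,  2.91581568e-01, -9.56545861e-01,
        -1.58433439e-01],
       [ 0.00000000e+00,  0.00000000e+00,  0.00000000e+00,
         1.00000000e+00]])}
```

View pics/scene0.png

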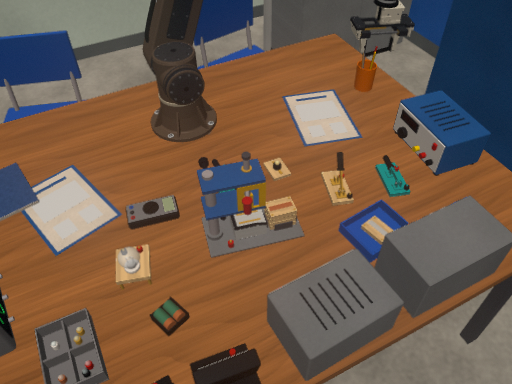

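View pics/top0.png

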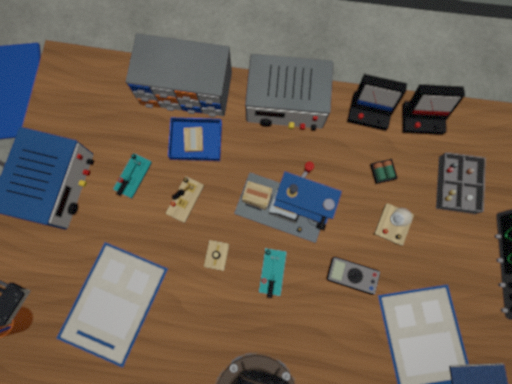

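View pics/wrist0.png

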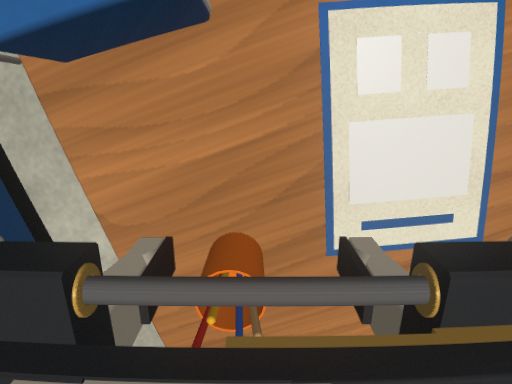

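Top picture: the stand is at about (290,205), with the stack at (257,193) and the red grip at (308,168). The plywood knife switch is at (184,198). Turquoise look-alikes are at (132,175) and (272,272); the plywood one fits the description. I'll confirm it with enlarged crops.

```bash
cat > h.py <<'E'
import numpy as np, cv2
from scipy.spatial.transform import Rotation as R
from scipy.optimize import least_squares
def cam(s,pose=None):
    if 'eye' in s: return dict(K=s['mtx'],k1=s['k1'],e=np.array(s['eye']),R=R.from_euler('xyz',s['attitude'],degrees=True).as_matrix())
    p,o=pose; Rt=R.from_euler('xyz',o,degrees=True).as_matrix(); T=s['tool_from_camera']
    return dict(K=s['mtx'],k1=s['k1'],e=p+Rt@T[:3,3],R=Rt@T[:3,:3])
def proj(c,P):
    q=(np.atleast_2d(P)-c['e'])@c['R']
    a=q[:,:2]*[1,-1]/-q[:,2:]; r2=(a**2).sum(1,keepdims=True); a=a*(1+c['k1']*r2)
    return a@np.diag(np.diag(c['K'])[:2])+c['K'][:2,2]
def ray(c,uv):
    a=(np.array(uv,float)-c['K'][:2,2])/np.diag(c['K'])[:2]; b=a.copy()
    for _ in range(20): b=a/(1+c['k1']*(b@b))
    d=c['R']@np.array([b[0],-b[1],-1]); return d/np.linalg.norm(d)
def atz(c,uv,z):
    d=ray(c,uv); return c['e']+d*(z-c['e'][2])/d[2]
def T(x,y,yaw): 
    def f(p): 
        p=np.atleast_2d(p); return p@np.array([[np.cos(yaw),np.sin(yaw),0],[-np.sin(yaw),np.cos(yaw),0],[0,0,1]])+[x,y,0]
    return f
def crop(im,x0,y0,x1,y1,k,name):
    cv2.imwrite(name,cv2.resize(im[y0:y1,x0:x1],None,fx=k,fy=k,interpolation=cv2.INTER_CUBIC))
E
python3 - <<'E'
from h import *
a=cv2.imread('pics/top0.png'); crop(a,160,140,360,260,4,'pics/topc.png')
a=cv2.imread('pics/scene0.png'); crop(a,180,140,320,260,5,'pics/scc.png')
crop(a,300,130,430,220,6,'pics/sws.png')
a=cv2.imread('pics/top0.png'); crop(a,100,140,220,230,6,'pics/swt.png')
E
```

```text
(no output)
```

View pics/topc.png

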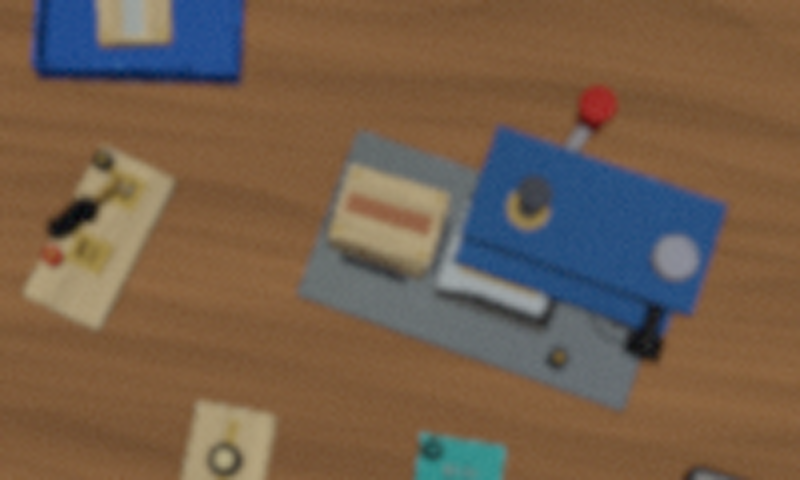

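View pics/scc.png

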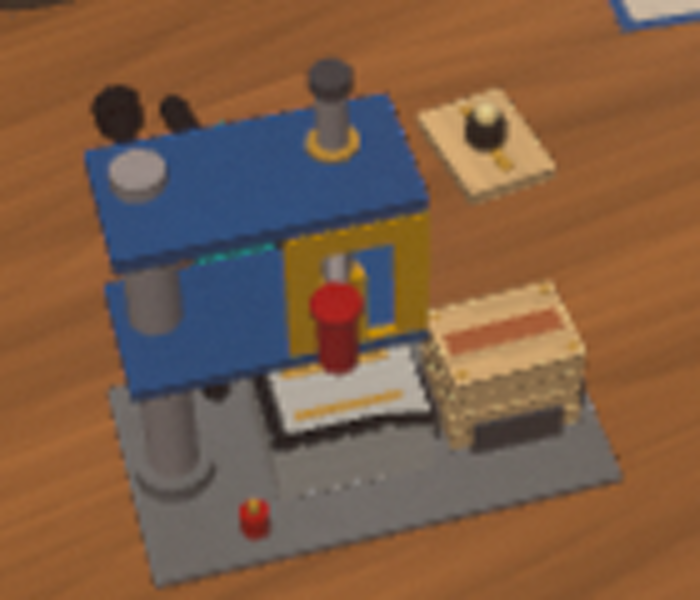

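View pics/sws.png

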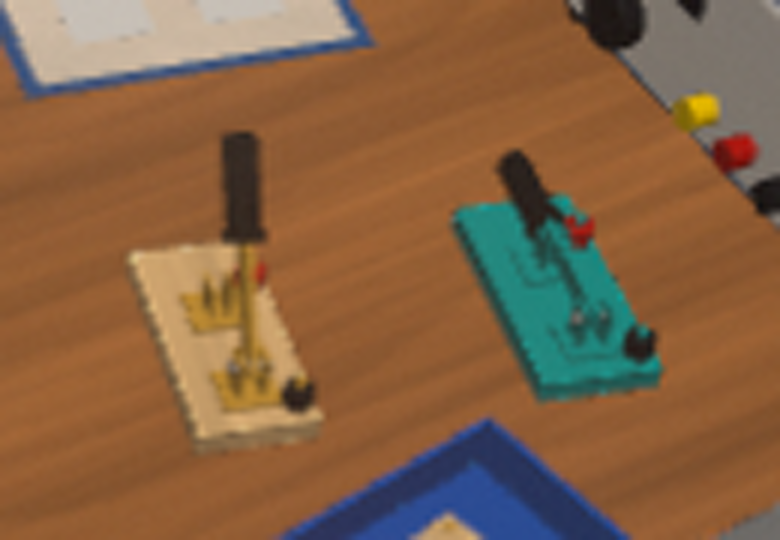

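View pics/swt.png

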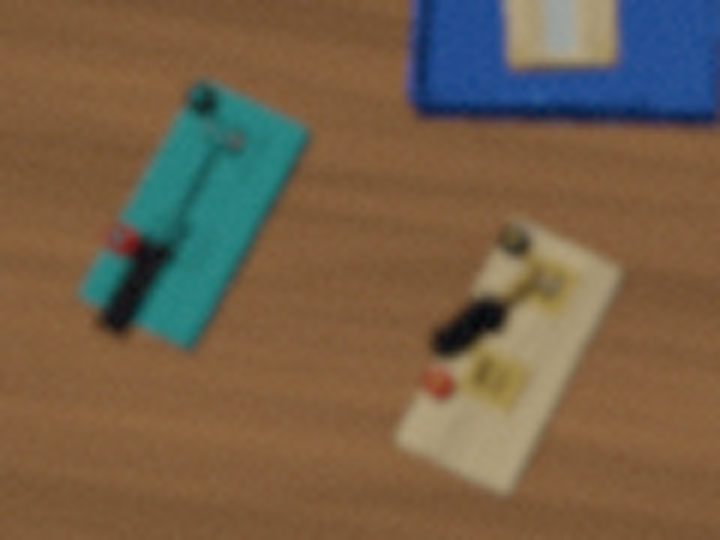

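```bash
cat > fit.py <<'E'
from h import *
from plant import snapshot
def run():
    sc={n:cam(snapshot(n)) for n in('scene','top')}
    import pickle; pickle.dump(sc,open('cams.pkl','wb'))
    u=lambda p,k,o:(np.array(p)+.5)/k-.5+np.array(o)
    g=[88*np.sin(.25),88*np.cos(.25),223]
    st={'top':[([-142,70,12],(362,132)),([-142,-70,12],(298,293)),([122,-70,12],(622,408)),([-36,46.5,238],(500,126)),([118,46.5,238],(727,205)),([118,-30,238],(692,313)),([-36,-30,238],(462,240)),([96,0,248],(676,257)),([0,0,286],(535,190)),(g,(598,105))],
    'scene':[([122,70,12],(157,587)),([-142,70,12],(621,480)),([-36,46.5,238],(425,200)),([118,-30,238],(87,155)),([-36,-30,238],(390,95)),([96,0,248],(137,172)),([0,0,286],(331,75)),(g,(336,300))]}
    o={'top':(4,(160,140)),'scene':(5,(180,140))}
    def fit(st,o,x0):
        def res(p,which=('top','scene')):
            t=T(*p); return np.concatenate([(proj(sc[n],t(np.array([a for a,_ in st[n]])/1000.))-np.array([u(b,*o[n]) for _,b in st[n]])).ravel() for n in which])
        for w in(('top','scene'),('top',),('scene',)):
            r=least_squares(res,x0,args=(w,),loss='soft_l1'); print(w,np.round(r.x,4),np.sqrt((r.fun**2).mean()))
            if len(w)==2: out=r.x; print(np.round(r.fun.reshape(-1,2),1).tolist())
        return out
    S=fit(st,o,[.3,0,1.3] if 0 else [*atz(sc['top'],(290,205),.1)[:2],-1.8])
    sw={'top':[([65,32,15],(622,268)),([65,-32,15],(513,218)),([-65,-32,15],(397,440)),([-65,32,15],(510,494))],
    'scene':[([-65,-32,15],(245,243)),([-65,32,15],(128,253)),([65,32,15],(195,440)),([65,-32,15],(322,412))]}
    o2={'top':(6,(100,140)),'scene':(6,(300,130))}
    c=[atz(sc['top'],u(p,*o2['top']),.015) for _,p in sw['top']]
    d=(c[0]-c[3])[:2]; print('len',np.linalg.norm(d),np.linalg.norm(c[0]-c[1]))
    W=fit(sw,o2,[*np.mean(c,0)[:2],np.arctan2(d[1],d[0])])
    for th in np.arange(.8,1.35,.05):
        t=T(*W); P=[[.04-r*np.cos(th),0,.033+r*np.sin(th)] for r in(.066,.116)]
        print(round(th,2),[np.round((proj(sc[n],t(P))-o2[n][1]+.5)*6-.5).tolist() for n in('top','scene')])
    np.save('fit.npy',np.array([S,W]))
run()
E
python3 fit.py
```

```text
('top', 'scene') [ 0.55   -0.0122 -1.7735] 0.8725597722431084
[[-0.6, -1.3], [-0.2, 0.1], [0.9, 0.7], [0.1, -1.1], [1.2, -0.9], [0.7, 0.4], [-0.3, -2.0], [0.7, -0.5], [0.7, 0.0], [1.1, -0.6], [-0.4, -1.1], [0.9, -1.2], [1.4, -1.1], [-0.6, -1.5], [-0.1, -1.1], [0.3, -1.2], [0.2, -1.0], [-0.1, -0.3]]
('top',) [ 0.5485 -0.0111 -1.7718] 0.6853794278873723
('scene',) [ 0.553  -0.014  -1.7713] 0.5429005829256315
len 0.1289847220596084 0.06276778534162761
('top', 'scene') [0.532  0.296  0.5841] 17.26187307686389
[[-36.2, 0.1], [1.1, -0.1], [37.4, 0.3], [-0.8, 0.2], [-27.4, 13.9], [0.7, -0.6], [28.6, -17.1], [-0.2, 1.2]]
('top',) [0.5324 0.2965 0.5891] 18.439876432346477
('scene',) [ 0.5248  0.279  -0.7435] 16.560051767261587
0.8 [[[495.0, 339.0], [511.0, 389.0]], [[229.0, 235.0], [171.0, 158.0]]]
0.85 [[[492.0, 334.0], [506.0, 380.0]], [[234.0, 234.0], [180.0, 155.0]]]
0.9 [[[489.0, 328.0], [501.0, 370.0]], [[239.0, 232.0], [189.0, 152.0]]]
0.95 [[[487.0, 322.0], [496.0, 359.0]], [[245.0, 231.0], [199.0, 150.0]]]
1.0 [[[484.0, 316.0], [490.0, 349.0]], [[250.0, 231.0], [209.0, 148.0]]]
1.05 [[[481.0, 311.0], [485.0, 338.0]], [[256.0, 230.0], [220.0, 147.0]]]
1.1 [[[478.0, 305.0], [480.0, 327.0]], [[262.0, 230.0], [230.0, 146.0]]]
1.15 [[[475.0, 298.0], [474.0, 316.0]], [[268.0, 230.0], [241.0, 146.0]]]
1.2 [[[472.0, 292.0], [469.0, 304.0]], [[275.0, 230.0], [252.0, 146.0]]]
1.25 [[[469.0, 286.0], [463.0, 293.0]], [[281.0, 230.0], [263.0, 147.0]]]
1.3 [[[466.0, 280.0], [458.0, 282.0]], [[287.0, 231.0], [275.0, 148.0]]]
```

```bash
sed -i "s/^    o2=/    sw={n:[([a[0],-a[1],a[2]],b) for a,b in v] for n,v in sw.items()}\n    o2=/" fit.py; python3 fit.py | tail -16; python3 - <<'E'
from h import *
import pickle
sc=pickle.load(open('cams.pkl','rb')); S,W=np.load('fit.npy'); print(S,W)
t=T(*S)
# sample top board corners at top z72
u=lambda p,k,o:(np.array(p)+.5)/k-.5+np.array(o)
c=np.cos(S[2]);s=np.sin(S[2])
def inv(P): d=P[:2]-S[:2]; return np.round(1000*np.array([c*d[0]+s*d[1],-s*d[0]+c*d[1]]),1)
for p in[(352,165),(449,192),(430,262),(335,235)]: print(inv(atz(sc['top'],u(p,4,(160,140)),.072)))
for p in[(425,310),(552,285),(585,352),(455,388)]: print(inv(atz(sc['scene'],u(p,5,(180,140)),.072)))
print(np.round(t(np.array([[-.092,0,.065],[-.13,0,.065],[0,0,.06],[.0218,.0853,.199],[-.0218,.0853,.199]])),4))
print(np.round(T(*W)([[.04,0,.033],[-.051,0,.033]]),4))
E
```

```text
len 0.1289847220596084 0.06276778534162761
('top', 'scene') [ 0.5322  0.2957 -0.296 ] 0.5268912731511369
[[0.7, 0.1], [0.4, -0.2], [0.2, 0.3], [0.1, 0.1], [0.1, -1.1], [0.0, -0.2], [0.8, -0.8], [0.4, 0.9]]
('top',) [ 0.5324  0.2968 -0.291 ] 0.19050449930134053
('scene',) [ 0.5332  0.2938 -0.3033] 0.5947570805260995
0.8 [[[485.0, 339.0], [437.0, 389.0]], [[236.0, 232.0], [224.0, 130.0]]]
0.85 [[[487.0, 333.0], [440.0, 379.0]], [[238.0, 232.0], [228.0, 130.0]]]
0.9 [[[488.0, 328.0], [443.0, 369.0]], [[240.0, 232.0], [231.0, 130.0]]]
0.95 [[[490.0, 322.0], [446.0, 359.0]], [[242.0, 233.0], [235.0, 131.0]]]
1.0 [[[492.0, 316.0], [449.0, 348.0]], [[244.0, 234.0], [239.0, 133.0]]]
1.05 [[[494.0, 310.0], [453.0, 338.0]], [[247.0, 235.0], [243.0, 135.0]]]
1.1 [[[496.0, 304.0], [457.0, 327.0]], [[249.0, 237.0], [247.0, 138.0]]]
1.15 [[[499.0, 298.0], [461.0, 315.0]], [[251.0, 239.0], [251.0, 141.0]]]
1.2 [[[501.0, 292.0], [466.0, 304.0]], [[253.0, 242.0], [255.0, 145.0]]]
1.25 [[[504.0, 286.0], [470.0, 293.0]], [[256.0, 245.0], [259.0, 150.0]]]
1.3 [[[506.0, 279.0], [475.0, 281.0]], [[258.0, 248.0], [263.0, 155.0]]]
[ 0.55003544 -0.01218263 -1.77351045] [ 0.53224323  0.29570282 -0.29599452]
[-131.3   25.5]
[-57.1  30.5]
[-52.8 -23.7]
[-125.   -28.4]
[-53.7 -25.3]
[-127.1  -24. ]
[-129.    27.6]
[-53.8  32.8]
[[ 0.5686  0.0779  0.065 ]
 [ 0.5762  0.1152  0.065 ]
 [ 0.55   -0.0122  0.06  ]
 [ 0.6292 -0.0507  0.199 ]
 [ 0.638  -0.008   0.199 ]]
[[0.5705 0.284  0.033 ]
 [0.4835 0.3106 0.033 ]]
```

The fit is consistent: stand yaw -101.6°, switch open at about 1.0 rad. Next I'll look at the gripper's shape and move to a viewing pose over the stand.

```bash
python3 - <<'E'
from h import *
a=cv2.imread('pics/scene0.png'); crop(a,330,0,440,100,6,'pics/grip.png')
from plant import ctrl
o=ctrl.get_obs(); Rt=R.from_euler('xyz',o['orientation'],degrees=True).as_matrix()
print(Rt.T@(np.array([0.60,0.10,0.36])-o['tool_pos']))
E
```

```text
[ 0.5335258   0.38279863 -0.13347203]
```

View pics/grip.png

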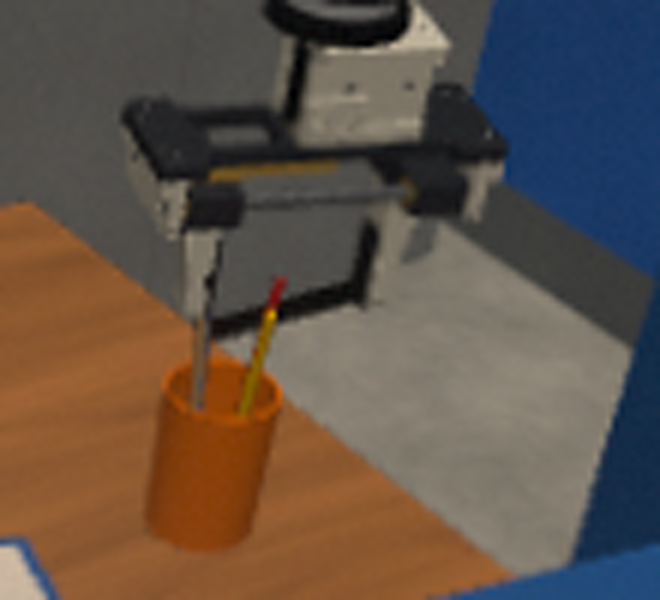

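```bash
cat > go.py <<'E'
# usage: python3 go.py sx sy sz(stand mm, TCP) lean_deg yawoff_deg : prints shift+rotvec in tool axes
import sys; from h import *
from plant import ctrl
S=np.load('fit.npy')[0]
def tgt(sx,sy,sz,lean,yo=0,S=S):
    p=T(*S)(np.array([[sx,sy,sz]])/1000.)[0]
    a=np.radians(lean); Y=S[2]+np.radians(yo)
    # base: tool x along stand x, z down ; lean: tool z -> (sin a,0,-cos a)
    Rs=np.array([[np.cos(a),0,np.sin(a)],[0,-1,0],[np.sin(a),0,-np.cos(a)]])
    return p,R.from_euler('z',Y).as_matrix()@Rs
def rel(p,Rg):
    o=ctrl.get_obs(); R0=R.from_euler('xyz',o['orientation'],degrees=True).as_matrix()
    return R0.T@(p-o['tool_pos']), R.from_matrix(R0.T@Rg).as_rotvec()
if __name__=='__main__':
    print(*[np.round(v,4) for v in rel(*tgt(*map(float,sys.argv[1:])))])
E
python3 go.py 0 30 360 0
```

```text
[ 0.5531  0.5012 -0.1334] [ 3.0000e-04 -3.0000e-04  1.4377e+00]
```

```bash
python3 -m pendant '[[0.05,0.045,-0.04,0,0,0.13,1],[0.1,0.09,-0.08,0,0,0.28,1],[0.145,0.13,-0.12,0,0,0.42,1],[0.19,0.17,-0.133,0,0,0.57,1],[0.23,0.21,-0.133,0,0,0.71,1],[0.275,0.25,-0.133,0,0,0.86,1],[0.32,0.29,-0.133,0,0,1.0,1],[0.365,0.33,-0.133,0,0,1.15,1],[0.41,0.37,-0.133,0,0,1.3,1],[0.45,0.41,-0.133,0,0,1.438,1],[0.5,0.455,-0.133,0,0,1.438,1],[0.553,0.501,-0.133,0,0,1.438,1]]'
python3 -m pendant '[[0,0,0,0,0,0,1],[0,0,0,0,0,0,1]]'
python3 go.py 0 30 360 0
python3 - <<'E'
from h import *; from plant import *
o=ctrl.get_obs(); s=snapshot('wrist'); c=cam(s,(o['tool_pos'],o['orientation']))
print(o['tool_pos'],o['orientation'],o['joint_pos'])
import pickle; pickle.dump(c,open('w1.pkl','wb')); cv2.imwrite('pics/w1.png',s['image'])
cv2.imwrite('pics/w1b.png',cv2.resize(s['image'],None,fx=1.5,fy=1.5,interpolation=cv2.INTER_CUBIC))
E
```

```text
clock: 1.85
tool_pos: [0.5661, 0.0048, 0.36]
orientation: [-180.0, 0.0, -101.6]
force: [0.3, 1.4, 0.6]
opening: 0.0876
clock: 2.1
tool_pos: [0.5653, 0.0065, 0.3593]
orientation: [180.0, -0.0, -101.7]
force: [-0.0, 0.8, -0.1]
opening: 0.0879
[ 0.0213 -0.0188 -0.0007] [ 0.0005 -0.     -0.0016]
[0.5653195  0.0064702  0.35930596] [ 1.79971187e+02 -1.67967508e-03 -1.01707110e+02] [ 2.04773223e+01  6.88904877e+00 -3.80542740e-01 -1.40376694e-02
 -8.27556890e+01 -3.21826593e+01]
```

View pics/w1b.png

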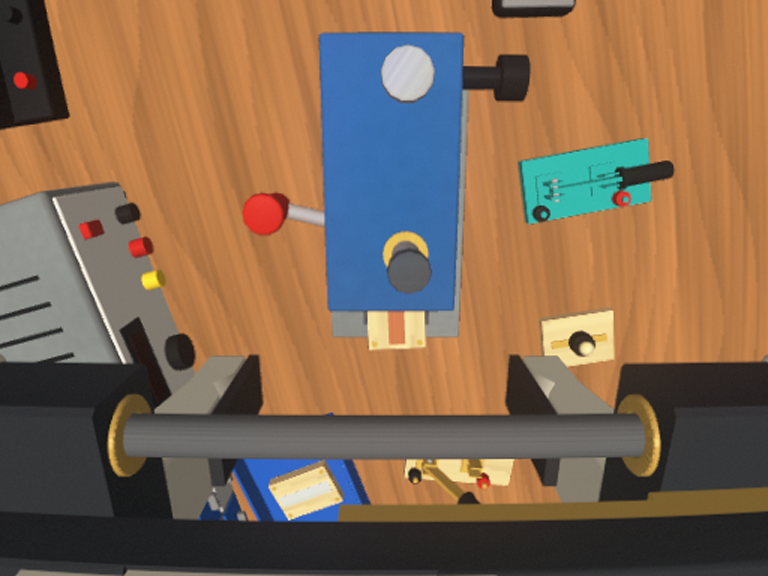

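```bash
cat > fit2.py <<'E'
from h import *
import pickle
c=pickle.load(open('w1.pkl','rb')); sc=pickle.load(open('cams.pkl','rb'))
u=lambda p,k=1.5:(np.array(p)+.5)/k-.5
g=[88*np.sin(.25),88*np.cos(.25),223]
st=[([118,46.5,238],(319.5,33)),([118,-30,238],(463.5,33.5)),([-36,-30,238],(454,311)),([-36,46.5,238],(329,311)),([96,0,248],(408,73)),([0,0,286],(409,270)),(g,(265,214)),([-142,70,12],(333,337)),([-142,-70,12],(459,337))]
def res(p): return (proj(c,T(*p)(np.array([a for a,_ in st])/1000.))-np.array([u(b) for _,b in st])).ravel()
r=least_squares(res,np.load('fit.npy')[0],loss='soft_l1'); print(r.x,np.round(r.fun.reshape(-1,2),1).tolist())
S=r.x; co,si=np.cos(S[2]),np.sin(S[2])
for p in[(368,349),(425,348)]:
    d=(atz(c,u(p),.072)-[S[0],S[1],0]); print(1000*(co*d[0]+si*d[1]),1000*(-si*d[0]+co*d[1]))
E
python3 fit2.py
```

```text
[ 0.54740963 -0.0110783  -1.77053916] [[-0.9, -0.6], [0.8, -1.4], [0.9, 0.3], [-0.5, 0.8], [-0.0, 0.0], [1.0, 2.1], [-1.4, -0.5], [-0.3, 0.5], [-0.0, 0.0]]
-130.23548165876147 28.79856930839596
-129.54507952063994 -27.173311758946106
```

```bash
python3 - <<'E'
import numpy as np
f=np.load('fit.npy'); f[0]=[.5485,-.0115,-1.771]; np.save('fit.npy',f)
E
python3 go.py -175 1 250 28 ; python3 go.py -175 1 250 0
```

```text
[-0.1533  0.012   0.1096] [ 0.0007  0.4889 -0.0026]
[-0.1533  0.012   0.1096] [ 0.0001  0.0002 -0.0027]
```

```bash
python3 -m pendant '[[-0.05,0.004,0,0,0.12,0,0],[-0.10,0.008,0.02,0,0.25,0,-0.5],[-0.153,0.012,0.06,0,0.37,-0.002,-0.55],[-0.153,0.012,0.11,0,0.489,-0.002,-0.55],[-0.153,0.012,0.11,0,0.489,-0.002,-0.55],[-0.153,0.012,0.11,0,0.489,-0.002,-0.55]]'
python3 go.py -175 1 90 28
python3 - <<'E'
from h import *; from plant import *
o=ctrl.get_obs(); s=snapshot('wrist'); c=cam(s,(o['tool_pos'],o['orientation']))
print(o['tool_pos'],o['orientation'],o['opening'])
import pickle; pickle.dump(c,open('w2.pkl','wb')); cv2.imwrite('pics/w2.png',s['image'])
cv2.imwrite('pics/w2b.png',cv2.resize(s['image'],None,fx=1.5,fy=1.5,interpolation=cv2.INTER_CUBIC))
E
```

```text
clock: 2.9
tool_pos: [0.5847, 0.1603, 0.251]
orientation: [-179.9, -27.9, -101.4]
force: [-0.5, -0.1, 1.1]
opening: 0.033
[-0.0748  0.0005  0.1425] [-0.0015  0.0015  0.0007]
[0.58474808 0.16030752 0.25096756] [-179.93680654  -27.91632308 -101.42513632] 0.03304434511393785
```

View pics/w2b.png

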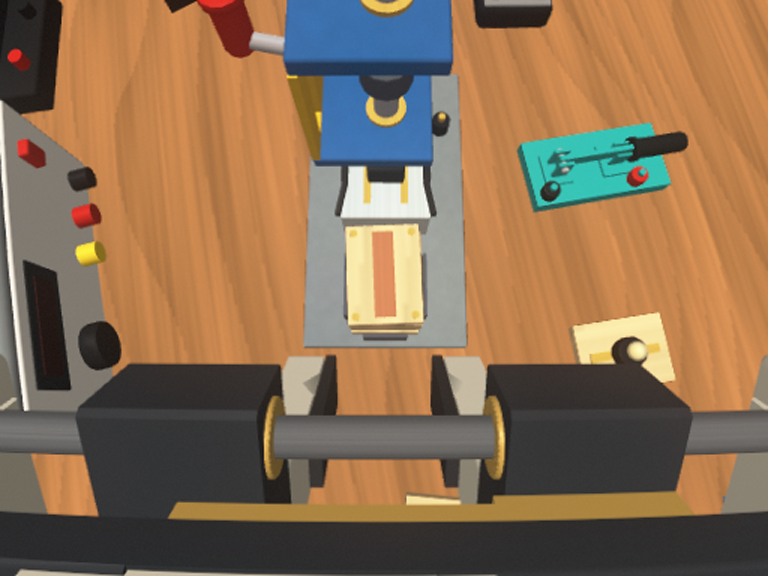

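```bash
python3 - <<'E'
from h import *
a=cv2.imread('pics/w2.png'); crop(a,190,90,320,240,4,'pics/w2c.png')
E
```

```text
(no output)
```

View pics/w2c.png

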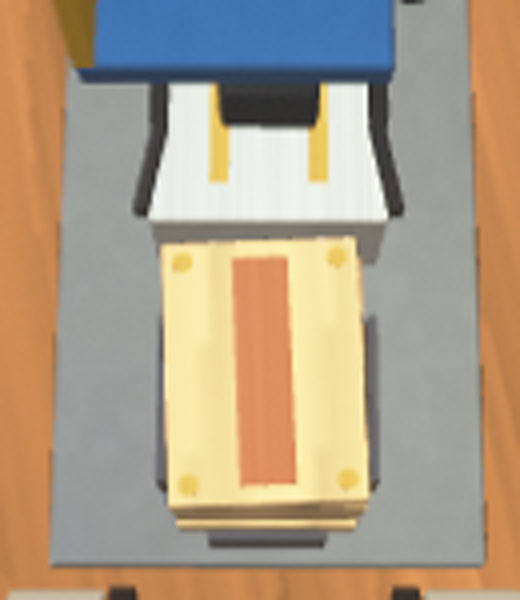

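```bash
python3 - <<'E'
from h import *
import pickle
c=pickle.load(open('w2.pkl','rb'))
u=lambda p:(np.array(p)+.5)/4-.5+np.array([190,90])
f=np.load('fit.npy')
st=[([-142,70,12],(50,566)),([-142,-70,12],(484,565)),([-36,46.5,132],(82,82)),([-36,-30,132],(392,81))]
def res(p): return (proj(c,T(*p)(np.array([a for a,_ in st])/1000.))-np.array([u(b) for _,b in st])).ravel()
r=least_squares(res,f[0],loss='soft_l1'); print(r.x,np.round(r.fun.reshape(-1,2),1).tolist())
for S in(r.x,f[0]):
    co,si=np.cos(S[2]),np.sin(S[2])
    def inv(p,z): d=atz(c,u(p),z)-[S[0],S[1],0]; return np.round([1000*(co*d[0]+si*d[1]),1000*(-si*d[0]+co*d[1])],1)
    C=np.array([inv(p,.072) for p in[(160,247),(355,238),(369,497),(170,506)]]); print(C.tolist(),C.mean(0),np.linalg.norm(C[0]-C[3]),np.linalg.norm(C[0]-C[1]))
    print('bed',inv((152,222),.055),inv((387,220),.055))
E
```

```text
[ 0.54719933 -0.01231059 -1.77293985] [[-0.5, -0.8], [0.9, -0.3], [-0.5, 0.2], [0.2, 0.6]]
[[-57.4, 31.2], [-54.6, -24.6], [-129.3, -27.6], [-131.9, 27.1]] [-93.3     1.525] 74.61273349770802 55.870206729526245
bed [-43.6  35.1] [-42.8 -35.5]
[[-56.3, 30.2], [-53.6, -25.6], [-128.3, -28.4], [-130.8, 26.2]] [-92.25   0.6 ] 74.60730527233913 55.865284390218584
bed [-42.5  34.1] [-41.8 -36.5]
```

```bash
python3 - <<'E'
import numpy as np
f=np.load('fit.npy'); f[0]=[.548,-.0115,-1.772]; np.save('fit.npy',f)
E
python3 go.py -170 0 90 28 2.6;python3 go.py -160 0 64 28 2.6
```

```text
[-0.0709  0.0026  0.146 ] [ 0.0184  0.0036 -0.0403]
[-0.0742  0.0027  0.1736] [ 0.0184  0.0036 -0.0403]
```

```bash
python3 -m pendant '[[-0.035,0.001,0.05,0.009,0.002,-0.02,-0.55],[-0.07,0.0026,0.1,0.018,0.0036,-0.04,-0.55],[-0.071,0.0026,0.146,0.018,0.0036,-0.04,-0.55],[-0.074,0.0027,0.165,0.018,0.0036,-0.04,-0.55],[-0.0742,0.0027,0.1736,0.018,0.0036,-0.04,-0.55],[-0.0742,0.0027,0.1736,0.018,0.0036,-0.04,-0.55]]'
python3 go.py -145 0 64 28 2.6
python3 - <<'E'
from h import *; from plant import *
o=ctrl.get_obs(); s=snapshot('wrist'); c=cam(s,(o['tool_pos'],o['orientation']))
print(o['tool_pos'],o['orientation'],o['opening'],o['joint_pos'])
cv2.imwrite('pics/w3b.png',cv2.resize(s['image'],None,fx=1.5,fy=1.5,interpolation=cv2.INTER_CUBIC))
s=snapshot('scene'); crop(s['image'],180,110,320,250,5,'pics/s3.png')
E
```

```text
clock: 3.7
tool_pos: [0.5797, 0.144, 0.0634]
orientation: [179.9, -28.1, -99.0]
force: [0.7, 0.1, 0.9]
opening: 0.0197
[0.0123 0.0006 0.006 ] [ 0.002  -0.0009 -0.0016]
[0.57968385 0.14401204 0.06344962] [179.93359688 -28.05145196 -99.03107263] 0.019718735852259073 [ 43.066293    31.65250437 -18.02682001  18.62442537 -64.38611076
 -63.80785287]
```

View pics/w3b.png

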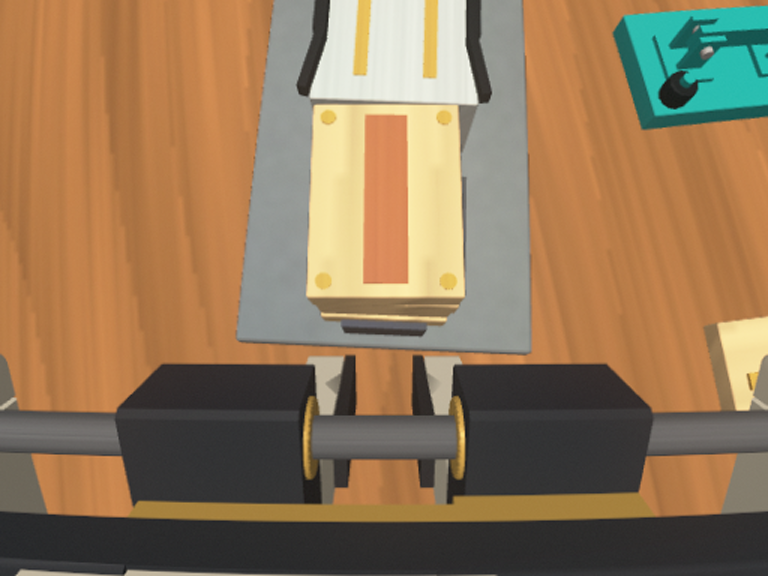

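View pics/s3.png

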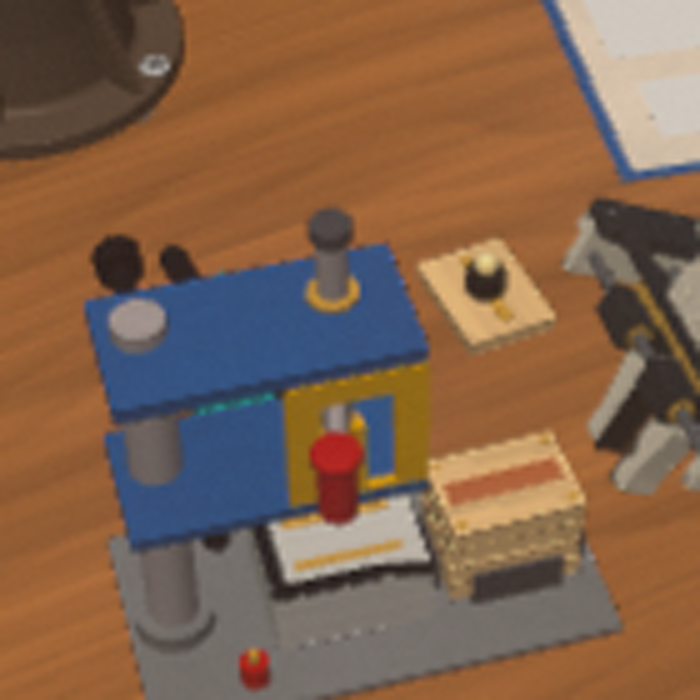

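```bash
for a in "-148 0 64.2 28 2.6" "-138 0 64.2 28 2.6" "-130 0.2 64.2 28 2.4" "-120 0.3 64.2 28 2"; do python3 go.py $a; done
```

```text
[0.0104 0.0005 0.0046] [ 0.0016 -0.001  -0.0009]
[0.0192 0.0009 0.0093] [ 0.0016 -0.001  -0.0009]
[0.0263 0.001  0.013 ] [-0.0001 -0.001   0.0022]
[0.0351 0.0014 0.0177] [-0.0033 -0.001   0.0083]
```

```bash
python3 -m pendant '[[0.0055,0.0003,0.002,0,0,0,-0.55],[0.0104,0.0005,0.0046,0,0,0,-0.55],[0.015,0.0007,0.007,0,0,0,-0.55],[0.0192,0.0009,0.0093,0,0,0,-0.55]]'
python3 -m pendant '[[0.0035,0,0.0019,0,0,0,-0.55],[0.007,0,0.0037,0,0,0.002,-0.55]]'
python3 - <<'E'
from h import *; from plant import *
o=ctrl.get_obs(); s=snapshot('wrist')
print(o['tool_pos'],o['orientation'],o['opening'])
cv2.imwrite('pics/w4b.png',cv2.resize(s['image'],None,fx=1.5,fy=1.5,interpolation=cv2.INTER_CUBIC))
E
```

```text
clock: 4.3
tool_pos: [0.5743, 0.1226, 0.0624]
orientation: [179.8, -28.2, -98.9]
force: [-0.1, 0.3, -0.2]
opening: 0.0203
clock: 4.55
tool_pos: [0.5732, 0.115, 0.0624]
orientation: [179.8, -28.2, -99.0]
force: [0.1, 0.4, 0.5]
opening: 0.02
[0.57319934 0.11497204 0.06237793] [179.84411458 -28.21614925 -99.04075368] 0.020015482662250214
```

View pics/w4b.png

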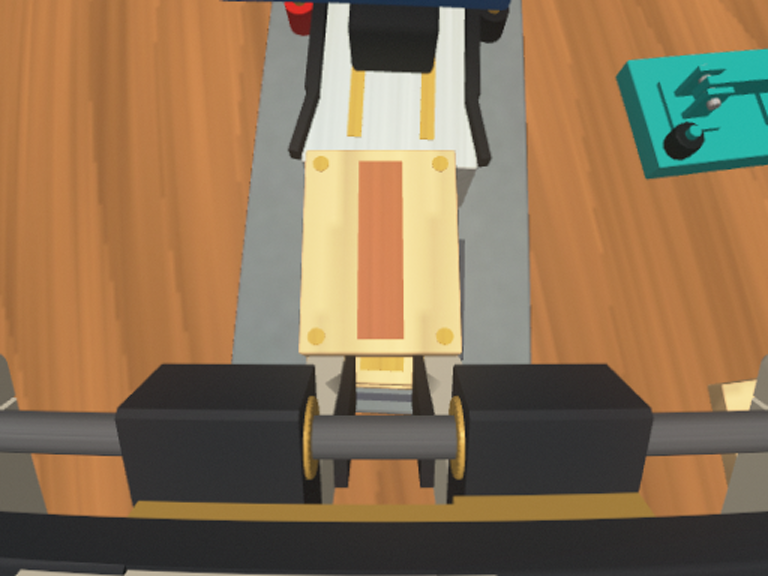

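```bash
for a in "-131 0 64 28 2.6" "-120 0.2 64.2 28 2.2" "-100 0.4 64.2 28 1.2" "-80 0.4 64.2 28 0.3" "-70 0.4 64.2 28 0"; do python3 go.py $a; done
```

```text
[-0.0015 -0.0008 -0.0026] [ 0.0041 -0.004  -0.0021]
[ 0.0083 -0.0006  0.0024] [ 0.0008 -0.004   0.004 ]
[0.0259 0.0001 0.0119] [-0.0074 -0.004   0.0194]
[0.0435 0.0009 0.0213] [-0.0148 -0.0041  0.0333]
[0.0524 0.0013 0.026 ] [-0.0173 -0.0041  0.0379]
```

```bash
python3 -m pendant '[[0.0008,0,-0.0015,0,-0.003,0,-0.55],[0.0055,-0.0005,0.001,0.001,-0.004,0.003,-0.55],[0.0083,-0.0006,0.0024,0.001,-0.004,0.004,-0.55],[0.0145,-0.0004,0.0056,-0.002,-0.004,0.01,-0.55],[0.02,-0.0002,0.0087,-0.005,-0.004,0.015,-0.55],[0.0259,0.0001,0.0119,-0.007,-0.004,0.019,-0.55],[0.032,0.0004,0.015,-0.01,-0.004,0.024,-0.55],[0.038,0.0007,0.0182,-0.012,-0.004,0.029,-0.55],[0.0435,0.0009,0.0213,-0.015,-0.004,0.033,-0.55]]'
for a in "-80 0 64 28 0" "-70 0.2 64 28 0" "-60 0.2 64 28 0" "-50 0.4 64 28 0" "-46.5 0.4 64.2 28 0"; do python3 go.py $a; done
python3 - <<'E'
from h import *; from plant import *
s=snapshot('wrist')
cv2.imwrite('pics/w5b.png',cv2.resize(s['image'],None,fx=1.5,fy=1.5,interpolation=cv2.INTER_CUBIC))
E
```

```text
clock: 5.72
tool_pos: [0.5644, 0.067, 0.0642]
orientation: [180.0, -28.0, -101.2]
force: [0.4, 0.1, -0.0]
opening: 0.0199
[0.0001 0.0004 0.0002] [-0.0023 -0.      0.005 ]
[0.0089 0.0003 0.0049] [-0.0023 -0.      0.005 ]
[0.0177 0.0003 0.0096] [-0.0023 -0.      0.005 ]
[0.0265 0.0002 0.0143] [-0.0023 -0.      0.005 ]
[0.0297 0.0002 0.0158] [-0.0023 -0.      0.005 ]
```

View pics/w5b.png

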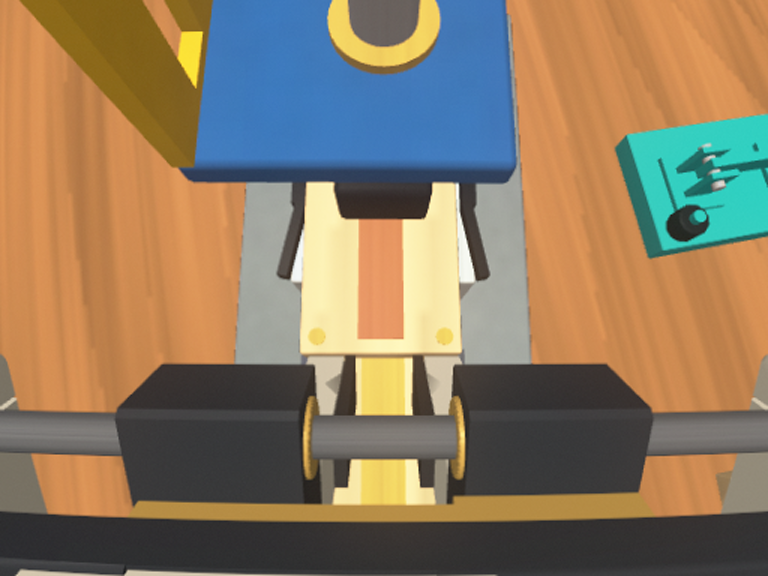

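```bash
python3 -m pendant '[[0.004,0.0003,0.0023,-0.001,0,0.003,-0.55],[0.0089,0.0003,0.0051,-0.002,0,0.005,-0.55],[0.0133,0.0003,0.0075,-0.002,0,0.005,-0.55],[0.0177,0.0003,0.0099,-0.002,0,0.005,-0.55],[0.0221,0.0002,0.0122,-0.002,0,0.005,-0.55],[0.0252,0.0002,0.0139,-0.002,0,0.005,-0.55]]'
for a in "-50 0 63.7 28 0" "-46.5 0.4 63.7 28 0" "-44 0.4 63.7 28 0"; do python3 go.py $a; done
python3 - <<'E'
from h import *; from plant import *
s=snapshot('wrist')
cv2.imwrite('pics/w6b.png',cv2.resize(s['image'],None,fx=1.5,fy=1.5,interpolation=cv2.INTER_CUBIC))
s=snapshot('scene'); crop(s['image'],180,110,320,250,5,'pics/s6.png')
E
```

```text
clock: 6.52
tool_pos: [0.5588, 0.039, 0.0638]
orientation: [-180.0, -28.0, -101.5]
force: [0.1, -0.5, -0.5]
opening: 0.0199
[0.0014 0.0005 0.0009] [-0.0007  0.0001  0.0003]
[0.0045 0.0001 0.0025] [-0.0007  0.0001  0.0003]
[0.0067 0.0001 0.0037] [-0.0007  0.0001  0.0003]
```

View pics/w6b.png

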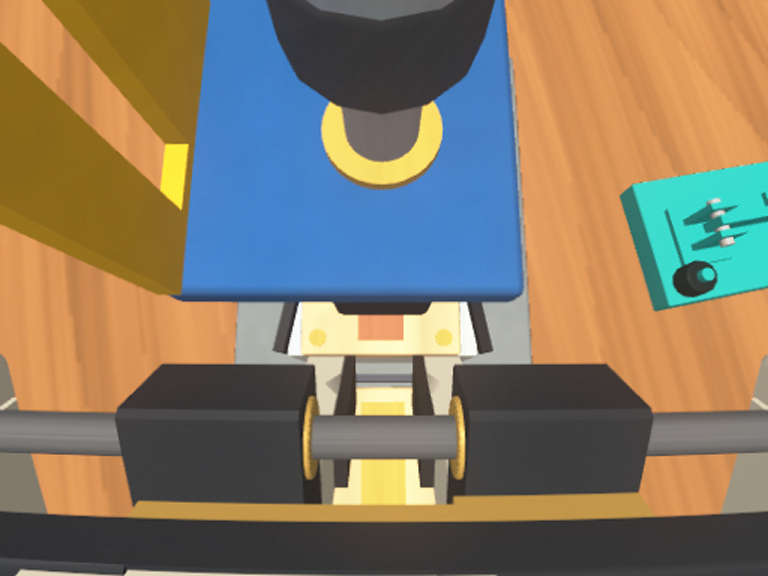

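View pics/s6.png

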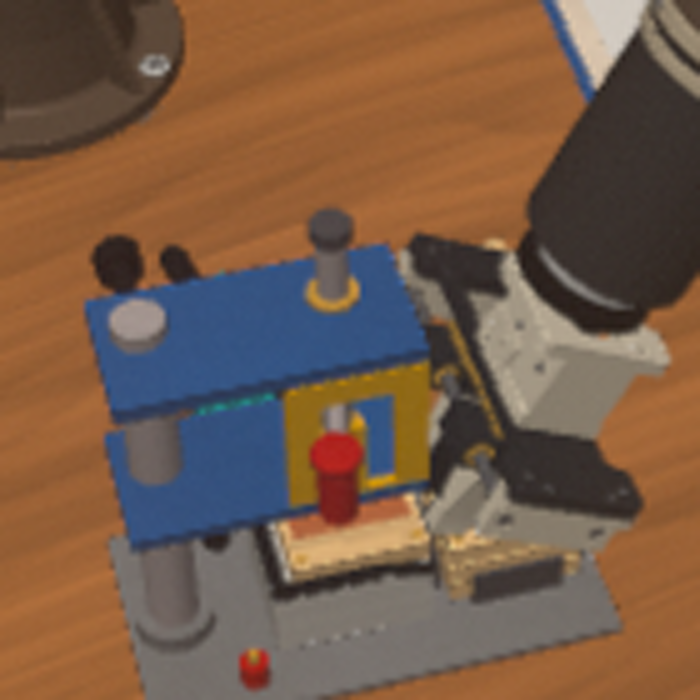

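```bash
python3 -m pendant '[[0.0011,0.0001,0.0006,0,0,0,-0.55],[0.0022,0.0001,0.0012,0,0,0,-0.55],[0.0033,0.0001,0.0018,0,0,0,-0.55]]'
for i in 1 ; do python3 -m pendant '[[0.0009,0,0.0005,0,0,0,-0.55],[0.0009,0,0.0005,0,0,0,-0.55]]'; done
python3 go.py -46.5 0 63.7 28 0
```

```text
clock: 7.0
tool_pos: [0.5581, 0.0357, 0.0637]
orientation: [-180.0, -28.0, -101.5]
force: [0.1, -0.3, -0.7]
opening: 0.0196
clock: 7.25
tool_pos: [0.5577, 0.0346, 0.0637]
orientation: [-180.0, -28.0, -101.5]
force: [-0.0, 0.3, 0.6]
opening: 0.0194
[0.0005 0.0003 0.0003] [-0.0006  0.      0.0004]
```

```bash
python3 -m pendant '[[0.0009,0,0.0005,0,0,0,-0.55],[0.0009,0,0.0005,0,0,0,-0.55]]'
python3 go.py -46.5 0 63.7 28 0
```

```text
clock: 7.5
tool_pos: [0.5579, 0.0341, 0.0637]
orientation: [-179.9, -27.9, -101.5]
force: [0.9, 2.1, 0.2]
opening: 0.0199
[0.0001 0.0006 0.0001] [-0.0013  0.001   0.0004]
```

```bash
python3 -m pendant '[[0.0009,0,0.0005,0,0,0,-0.55],[0.0009,0,0.0005,0,0,0,-0.55]]'
python3 go.py -46.5 0 63.7 28 0
python3 - <<'E'
from h import *; from plant import *
s=snapshot('wrist')
cv2.imwrite('pics/w7b.png',cv2.resize(s['image'][170:300,150:350],None,fx=4,fy=4,interpolation=cv2.INTER_CUBIC))
s=snapshot('scene'); crop(s['image'],220,200,280,240,12,'pics/s7.png')
E
```

```text
clock: 7.75
tool_pos: [0.5581, 0.0337, 0.0637]
orientation: [-179.9, -27.9, -101.5]
force: [-0.5, 5.8, 1.0]
opening: 0.0197
[-0.0002  0.0008 -0.0001] [-0.002   0.0021  0.0005]
```

View pics/w7b.png

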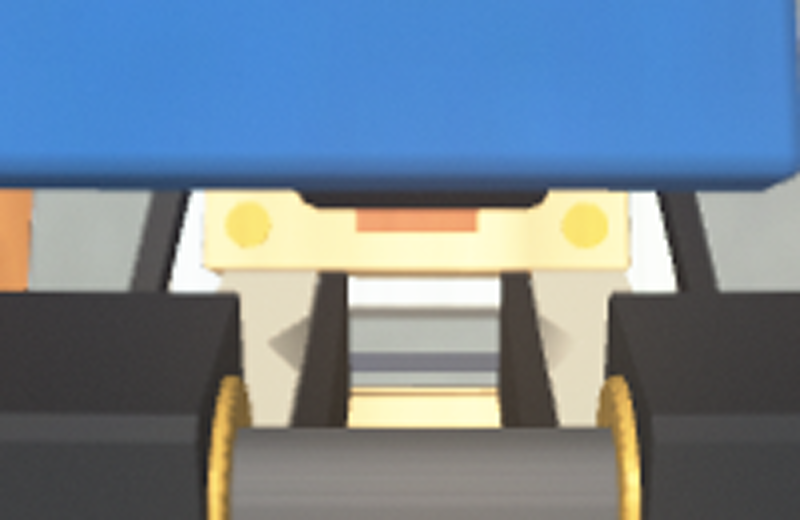

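View pics/s7.png

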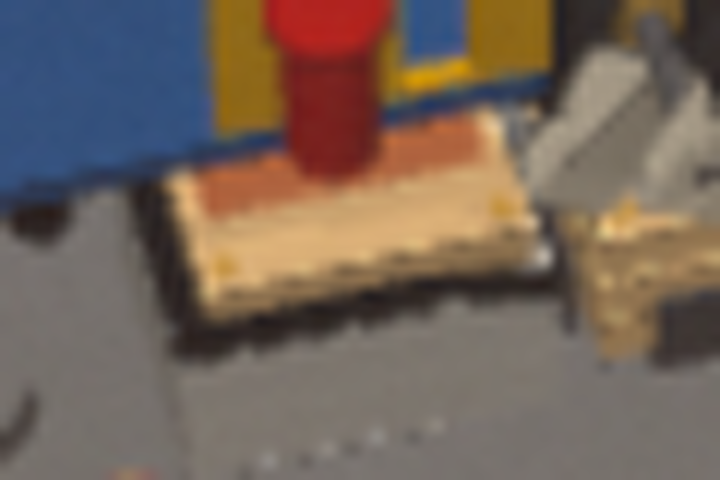

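```bash
python3 -m pendant '[[0.0009,0,0.0005,0,0,0,-0.55],[0.0009,0,0.0005,0,0,0,-0.55]]'
python3 go.py -46.5 0 63.7 28 0;  python3 go.py -60 0 63.7 28 0;python3 go.py -150 0 110 28 0;python3 go.py -170 0 250 0 0
```

```text
clock: 8.1
tool_pos: [0.5582, 0.0335, 0.0637]
orientation: [-179.9, -27.8, -101.5]
force: [-1.2, 9.4, 1.4]
opening: 0.0199
[-0.0003  0.001  -0.0001] [-0.0028  0.0035  0.0005]
[-0.0123  0.001  -0.0064] [-0.0028  0.0035  0.0005]
[-0.0703  0.0008 -0.0894] [-0.0028  0.0035  0.0005]
[-0.0227  0.0004 -0.2225] [-0.0026 -0.4852  0.0012]
```

```bash
python3 -m pendant '[[-0.008,0,-0.004,0,0,0,-0.55],[-0.016,0,-0.0085,0,0,0,-0.55],[-0.035,0,-0.03,0,0,0,-0.55],[-0.055,0,-0.07,0,0,0,-0.55],[-0.07,0,-0.1,0,0,0,-0.55],[-0.07,0,-0.16,0,0,0,-0.5],[-0.07,0,-0.2,0,-0.1,0,-0.3],[-0.05,0,-0.24,0,-0.28,0,0],[-0.03,0,-0.26,0,-0.46,0,0],[-0.02,0,-0.26,0,-0.489,0,0]]'
cat >> go.py <<'E'
E
cat > lev.py <<'E'
# lev.py ang dr z extra : TCP over grip at lever angle ang, z mm ; tool x outward
import sys; from h import *; from go import rel,S
def lt(ang,z,dr=0,dt=0,lean=0):
    b=np.pi/2-.25+ang; r=88+dr
    p=np.array([[r*np.cos(b)-dt*np.sin(b),r*np.sin(b)+dt*np.cos(b),z]])/1000
    return T(*S)(p)[0], R.from_euler('z',S[2]+b).as_matrix()@np.diag([1.,-1,-1])
if __name__=='__main__':
    p,Rg=lt(*map(float,sys.argv[1:])); print(np.round(p,4),*[np.round(v,4) for v in rel(p,Rg)])
E
python3 lev.py 0 300 ; python3 lev.py 0 300 60
```

```text
clock: 9.35
tool_pos: [0.5856, 0.1674, 0.2883]
orientation: [-179.7, 0.4, -101.6]
force: [0.9, 0.8, 0.3]
opening: 0.0434
[ 0.6272 -0.0499  0.3   ] [ 0.2044 -0.0845 -0.0128] [-0.0096  0.0028 -1.322 ]
[ 0.6812 -0.076   0.3   ] [ 0.2192 -0.1427 -0.0126] [-0.0096  0.0028 -1.322 ]
```

```bash
python3 -m pendant '[[0.02,-0.01,-0.02,0,0,-0.16,0],[0.04,-0.03,-0.035,0,0,-0.33,0],[0.07,-0.06,-0.035,0,0,-0.5,0],[0.1,-0.09,-0.035,0,0,-0.66,0],[0.14,-0.12,-0.035,0,0,-0.83,0],[0.18,-0.1427,-0.035,0,0,-1.0,0],[0.2192,-0.1427,-0.035,-0.01,0.003,-1.16,0],[0.2192,-0.1427,-0.0126,-0.01,0.003,-1.322,0],[0.2192,-0.1427,-0.0126,-0.01,0.003,-1.322,0],[0.2192,-0.1427,-0.0126,-0.01,0.003,-1.322,0]]'
python3 lev.py 0 300
python3 - <<'E'
from h import *; from plant import *
o=ctrl.get_obs(); s=snapshot('wrist'); c=cam(s,(o['tool_pos'],o['orientation']))
import pickle; pickle.dump(c,open('w8.pkl','wb'));print(o['joint_pos'])
cv2.imwrite('pics/w8b.png',cv2.resize(s['image'],None,fx=1.5,fy=1.5,interpolation=cv2.INTER_CUBIC))
E
```

```text
clock: 10.6
tool_pos: [0.6811, -0.0743, 0.2961]
orientation: [179.4, 0.2, -25.9]
force: [-0.1, 0.2, 0.9]
opening: 0.044
[ 0.6272 -0.0499  0.3   ] [-0.0592  0.0016 -0.0036] [ 0.0099  0.0042 -0.001 ]
[ 10.21213455  20.00941813   8.69316744   0.32086624 -79.20964868
  53.8170636 ]
```

View pics/w8b.png

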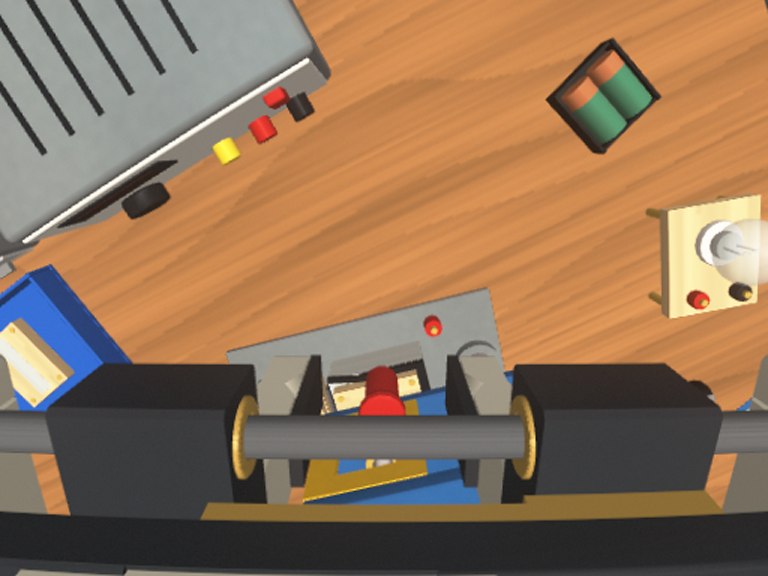

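```bash
python3 - <<'E'
from h import *; import pickle; from go import S
c=pickle.load(open('w8.pkl','rb')); b=np.pi/2-.25
t=T(*S)
print(proj(c,t(np.array([[88*np.cos(b),88*np.sin(b),223],[88*np.cos(b),88*np.sin(b),181]])/1000))*1.5)
a=cv2.imread('pics/w8b.png'); crop(a,300,330,460,500,4,'pics/w8c.png')
E
python3 lev.py 0 270 30;python3 lev.py 0 250 0;python3 lev.py 0 206 0
```

```text
[[384.36292358 415.22803256]
 [383.53198281 379.5579591 ]]
[ 0.6542 -0.063   0.27  ] [-0.0293  0.0015  0.0268] [ 0.0091  0.0032 -0.0003]
[ 0.6272 -0.0499  0.25  ] [-0.0592  0.0013  0.0469] [ 0.0091  0.0032 -0.0003]
[ 0.6272 -0.0499  0.206 ] [-0.0591  0.0009  0.0909] [ 0.0091  0.0032 -0.0003]
```

View pics/w8c.png

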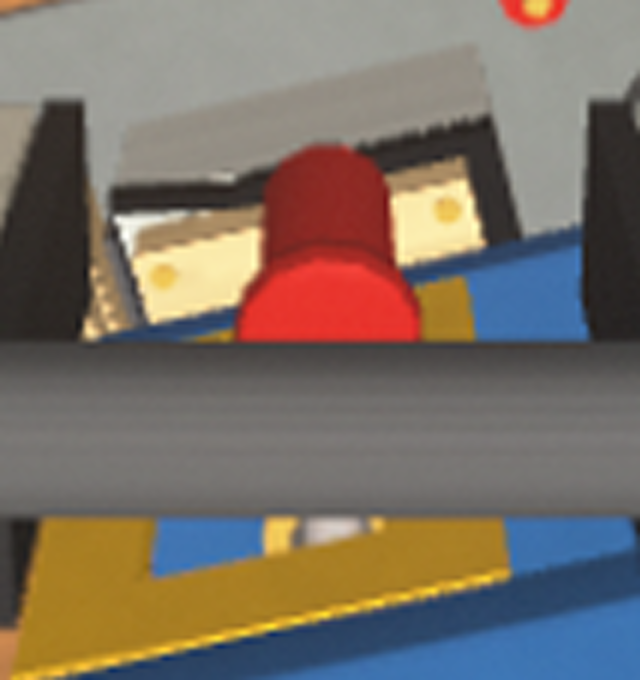

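```bash
python3 -m pendant '[[-0.03,0.001,0.02,0.009,0.003,0,0],[-0.059,0.001,0.03,0.009,0.003,0,0],[-0.059,0.001,0.05,0.009,0.003,0,0],[-0.059,0.001,0.075,0.009,0.003,0,0],[-0.059,0.0005,0.0909,0.009,0.003,0,0],[-0.059,0.0005,0.0909,0.009,0.003,0,0],[-0.059,0.0005,0.0909,0.009,0.003,0,0]]'
python3 lev.py 0 206 0
python3 - <<'E'
from h import *; from plant import *
o=ctrl.get_obs(); s=snapshot('wrist')
cv2.imwrite('pics/w9b.png',cv2.resize(s['image'],None,fx=1.5,fy=1.5,interpolation=cv2.INTER_CUBIC))
s=snapshot('scene'); crop(s['image'],200,110,300,220,6,'pics/s9.png')
E
```

```text
clock: 11.52
tool_pos: [0.6278, -0.05, 0.2067]
orientation: [-180.0, -0.1, -25.8]
force: [-0.6, 0.2, 0.3]
opening: 0.0436
[ 0.6272 -0.0499  0.206 ] [-0.0006  0.0001  0.0007] [-0.0008 -0.001   0.0018]
```

View pics/w9b.png

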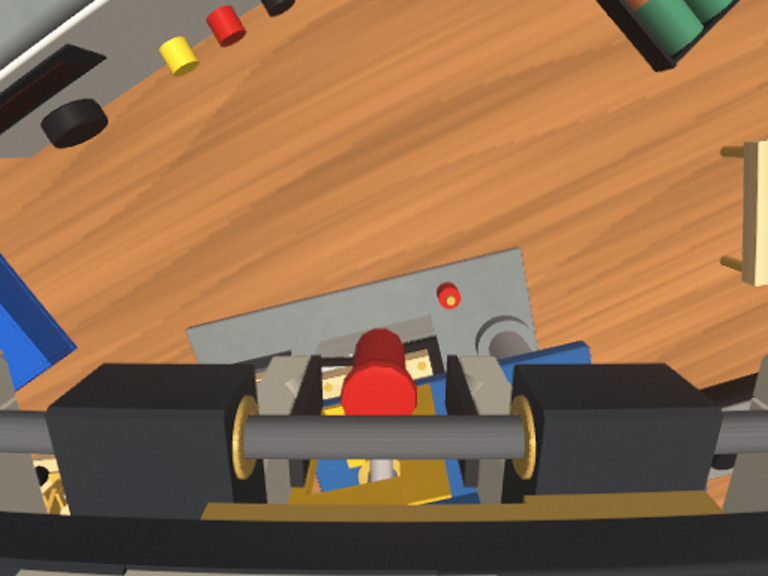

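View pics/s9.png

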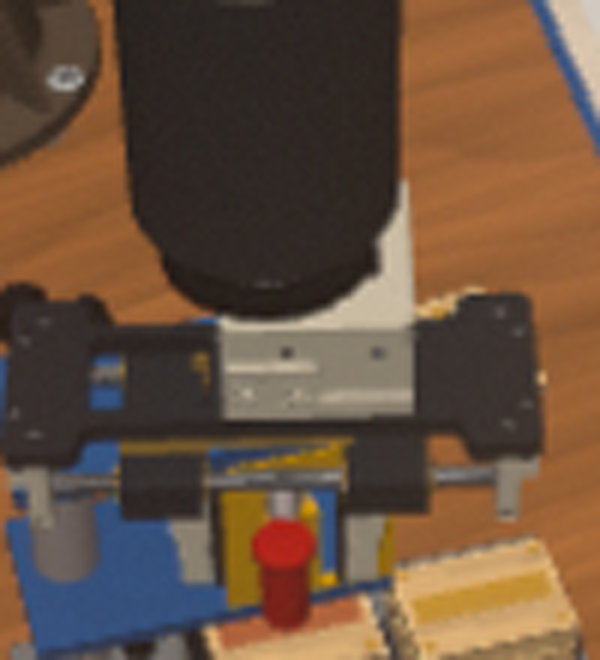

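```bash
python3 - <<'E'
from h import *; from go import S; from plant import *
o=ctrl.get_obs(); s=snapshot('wrist'); c=cam(s,(o['tool_pos'],o['orientation'])); b=np.pi/2-.25
t=T(*S)
print(proj(c,t(np.array([[88*np.cos(b),88*np.sin(b),223],[88*np.cos(b)+13*np.cos(b),88*np.sin(b)+13*np.sin(b),223],[88*np.cos(b),88*np.sin(b),181]])/1000))*1.5)
Rt=R.from_euler('xyz',o['orientation'],degrees=True).as_matrix()
for q in([.0095,.022,0],[-.0095,.022,0],[.0095,-.022,0]): print(q,proj(c,o['tool_pos']+Rt@np.array(q))*1.5)
E
```

```text
[[382.35113574 400.82522131]
 [382.35153577 364.27675351]
 [382.63976939 349.99796193]]
[0.0095, 0.022, 0] [[445.04865265 352.15958713]]
[-0.0095, 0.022, 0] [[443.04631722 400.45068001]]
[0.0095, -0.022, 0] [[319.48767483 352.29445565]]
```

```bash
python3 -m pendant '[[0,0,0,0,0,0,-0.2],[0,0,0,0,0,0,-0.4],[0,0,0,0,0,0,-0.6],[0,0,0,0,0,0,-1],[0,0,0,0,0,0,-1],[0,0,0,0,0,0,-1]]'
python3 lev.py 0 206 0
```

```text
clock: 12.42
tool_pos: [0.6274, -0.0501, 0.2059]
orientation: [-180.0, -0.0, -25.7]
force: [2.3, 0.5, 1.0]
opening: 0.0244
[ 0.6272 -0.0499  0.206 ] [-0.0003 -0.0001 -0.0001] [-0.0007 -0.0004  0.0018]
```

```bash
python3 -m pendant '[[0,0,-0.002,0,0,0,-1],[0,0,-0.004,0,0,0,-1],[0,0,-0.004,0,0,0,-1]]'
python3 - <<'E'
from h import *; from plant import *
o=ctrl.get_obs(); s=snapshot('wrist');print(o['force'],o['opening'])
cv2.imwrite('pics/w10b.png',cv2.resize(s['image'][200:350,150:350],None,fx=4,fy=4,interpolation=cv2.INTER_CUBIC))
s=snapshot('scene'); crop(s['image'],200,110,300,220,6,'pics/s10.png')
E
```

```text
clock: 12.8
tool_pos: [0.6273, -0.0501, 0.2097]
orientation: [-180.0, 0.0, -25.8]
force: [4.2, -0.8, -2.4]
opening: 0.0241
[ 4.2153612  -0.79658813 -2.41621755] 0.024091308701625236
```

View pics/w10b.png

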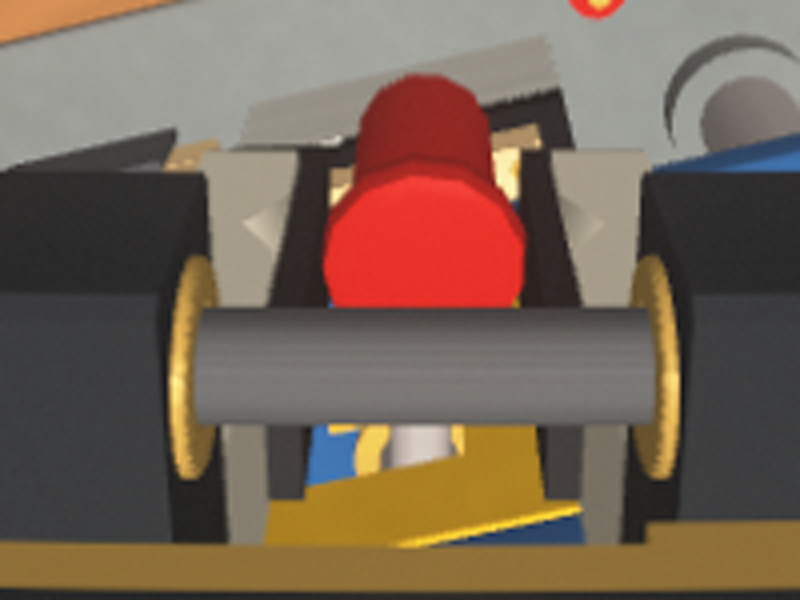

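View pics/s10.png

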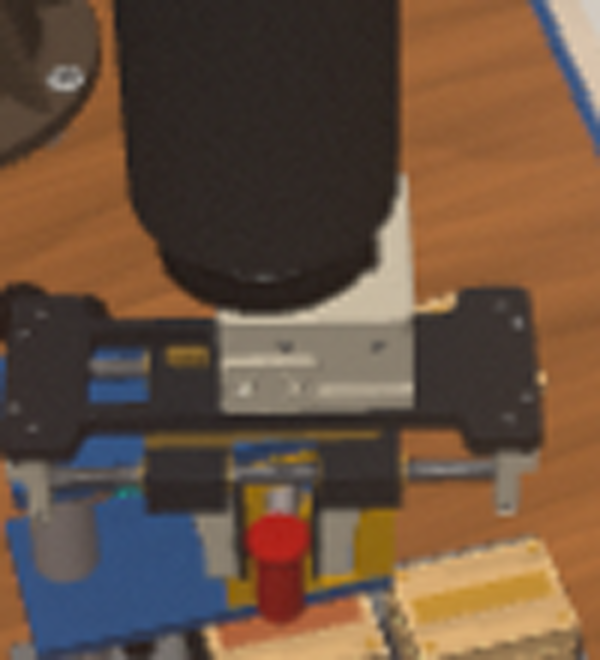

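```bash
python3 -m pendant '[[0.001,0,-0.002,0,0,0,-1],[0.0015,0,-0.005,0,0,0,-1],[0.0015,0,-0.008,0,0,0,-1],[0.0015,0,-0.011,0,0,0,-1],[0.0015,0,-0.011,0,0,0,-1]]'
for a in 0 .1 .2 .3 .4 .5; do python3 lev.py $a 221 1.5; done
python3 - <<'E'
from h import *; from plant import *
s=snapshot('scene'); crop(s['image'],200,110,300,220,6,'pics/s11.png')
E
```

```text
clock: 13.52
tool_pos: [0.6274, -0.0505, 0.2206]
orientation: [180.0, 0.1, -25.7]
force: [-4.9, 2.9, -3.8]
opening: 0.0243
[ 0.6285 -0.0505  0.221 ] [ 0.001  -0.0005 -0.0004] [0.     0.002  0.0018]
[ 0.632  -0.0423  0.221 ] [ 0.0006 -0.0094 -0.0004] [-0.0001  0.002  -0.0982]
[ 0.6347 -0.0337  0.221 ] [-0.0008 -0.0183 -0.0004] [-0.0002  0.002  -0.1982]
[ 0.6365 -0.025   0.221 ] [-0.003  -0.0269 -0.0004] [-0.0003  0.002  -0.2982]
[ 0.6374 -0.0161  0.221 ] [-0.006  -0.0353 -0.0004] [-0.0004  0.002  -0.3982]
[ 0.6374 -0.0071  0.221 ] [-0.0099 -0.0434 -0.0004] [-0.0005  0.002  -0.4982]
```

View pics/s11.png

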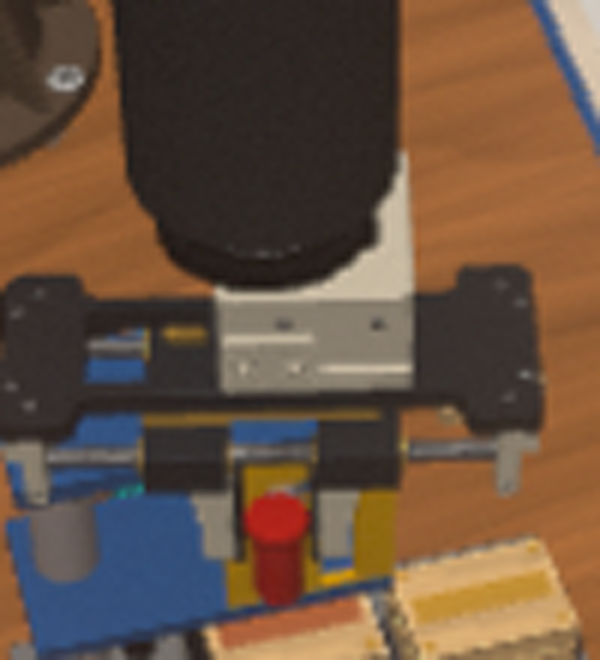

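```bash
python3 -m pendant '[[-0.0008,0,0,0,0,0,-1],[-0.0009,-0.0044,0,0,0,-0.05,-1],[-0.0012,-0.0088,0,0,0,-0.1,-1],[-0.0018,-0.0132,0,0,0,-0.15,-1],[-0.0026,-0.0176,0,0,0,-0.2,-1],[-0.0036,-0.0219,0,0,0,-0.25,-1],[-0.0048,-0.0262,0,0,0,-0.3,-1]]'
python3 lev.py .3 221 .6
```

```text
clock: 14.45
tool_pos: [0.6355, -0.0253, 0.2209]
orientation: [-180.0, -0.0, -8.5]
force: [-0.5, 0.7, -3.9]
opening: 0.0246
[ 0.6356 -0.0248  0.221 ] [-0.     -0.0004 -0.0001] [-0.     -0.      0.0035]
```

```bash
python3 -m pendant '[[-0.0001,-0.0044,0,0,0,-0.05,-1],[-0.0004,-0.0088,0,0,0,-0.1,-1],[-0.001,-0.0132,0,0,0,-0.15,-1],[-0.0018,-0.0178,0,0,0,-0.2,-1],[-0.0018,-0.0178,0,0,0,-0.2,-1]]'
python3 lev.py .5 221 .6
python3 - <<'E'
from h import *; from plant import *
s=snapshot('scene'); crop(s['image'],200,110,300,220,6,'pics/s12.png')
E
```

```text
clock: 15.08
tool_pos: [0.6366, -0.0074, 0.2209]
orientation: [180.0, -0.0, 2.9]
force: [-1.1, -0.0, -3.4]
opening: 0.0241
[ 0.6365 -0.0072  0.221 ] [-0.0001 -0.0002 -0.0001] [ 0.     -0.0004  0.0019]
```

View pics/s12.png

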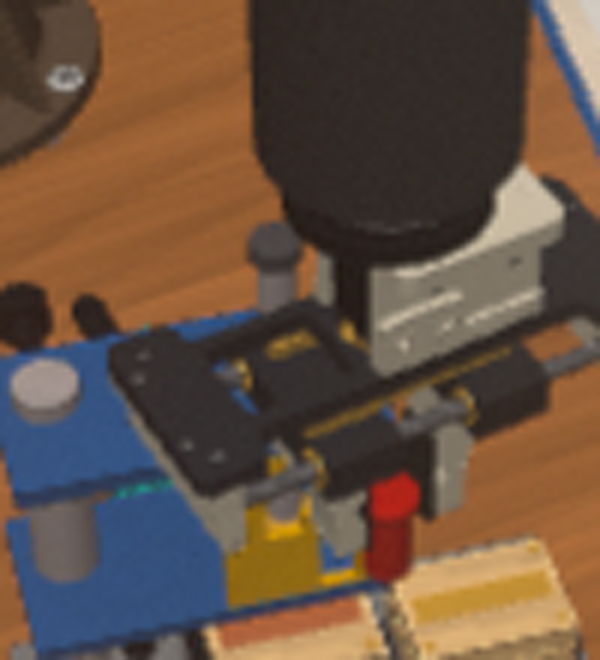

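```bash
python3 -m pendant '[[0,0,0.004,0,0,0,-1],[0,0,0.008,0,0,0,-1],[0,0,0.012,0,0,0,-1],[0,0,0.016,0,0,0,-1],[0,0,0.02,0,0,0,-1],[0,0,0.024,0,0,0,-1],[0,0,0.028,0,0,0,-1],[0,0,0.031,0,0,0,-1],[0,0,0.034,0,0,0,-1],[0,0,0.034,0,0,0,-1]]'
python3 -m pendant '[[0,0,0.001,0,0,0,-1],[0,0,0.002,0,0,0,-1],[0,0,0.003,0,0,0,-1],[0,0,0.003,0,0,0,-1]]'
```

```text
clock: 16.38
tool_pos: [0.6364, -0.0072, 0.1864]
orientation: [-180.0, 0.0, 2.9]
force: [1.3, -1.1, -3.7]
opening: 0.0245
clock: 16.88
tool_pos: [0.6365, -0.0072, 0.1836]
orientation: [-180.0, -0.0, 2.9]
force: [1.3, -0.8, -4.6]
opening: 0.0246
```

```bash
python3 -m pendant '[[0,0,0.0005,0,0,0,-1],[0,0,0.001,0,0,0,-1],[0,0,0.001,0,0,0,-1]]'
python3 -m pendant '[[0,0,0.0005,0,0,0,-1],[0,0,0.0005,0,0,0,-1]]'
python3 -m pendant '[[0,0,0.0005,0,0,0,-1],[0,0,0.0005,0,0,0,-1]]'
```

```text
clock: 17.25
tool_pos: [0.6365, -0.0072, 0.1827]
orientation: [-180.0, -0.0, 2.9]
force: [1.7, -0.8, -4.2]
opening: 0.0246
clock: 17.5
tool_pos: [0.6365, -0.0072, 0.1822]
orientation: [-180.0, -0.0, 2.9]
force: [1.6, 0.3, -3.7]
opening: 0.0246
clock: 17.75
tool_pos: [0.6365, -0.0072, 0.1821]
orientation: [-180.0, -0.0, 2.9]
force: [0.4, -0.8, -0.3]
opening: 0.0247
```

```bash
python3 -m pendant '[[0,0,0,0,0,0,-0.35],[0,0,0,0,0,0,-0.2],[0,0,0,0,0,0,0],[0,0,0,0,0,0,0.1],[0,0,0,0,0,0,0.1]]'
python3 -m pendant '[[0,0,-0.02,0,0,0,0.1],[0,0,-0.05,0,0,0,0.1],[0.02,0,-0.1,0,0,0,0.1],[0.05,0,-0.13,0,0,0,0.1],[0.05,0,-0.13,0,0,0,0.1]]'
python3 - <<'E'
from h import *; from plant import *
o=ctrl.get_obs(); s=snapshot('wrist'); c=cam(s,(o['tool_pos'],o['orientation']))
import pickle; pickle.dump(c,open('w13.pkl','wb'))
cv2.imwrite('pics/w13b.png',cv2.resize(s['image'],None,fx=1.5,fy=1.5,interpolation=cv2.INTER_CUBIC))
s=snapshot('scene'); crop(s['image'],180,130,320,260,5,'pics/s13.png')
E
```

```text
clock: 18.38
tool_pos: [0.6364, -0.0072, 0.1817]
orientation: [-180.0, 0.0, 2.9]
force: [0.5, -0.7, 0.2]
opening: 0.0478
clock: 19.0
tool_pos: [0.6886, -0.0046, 0.3138]
orientation: [-180.0, -0.2, 2.9]
force: [-0.6, -0.0, -0.1]
opening: 0.0479
```

View pics/w13b.png

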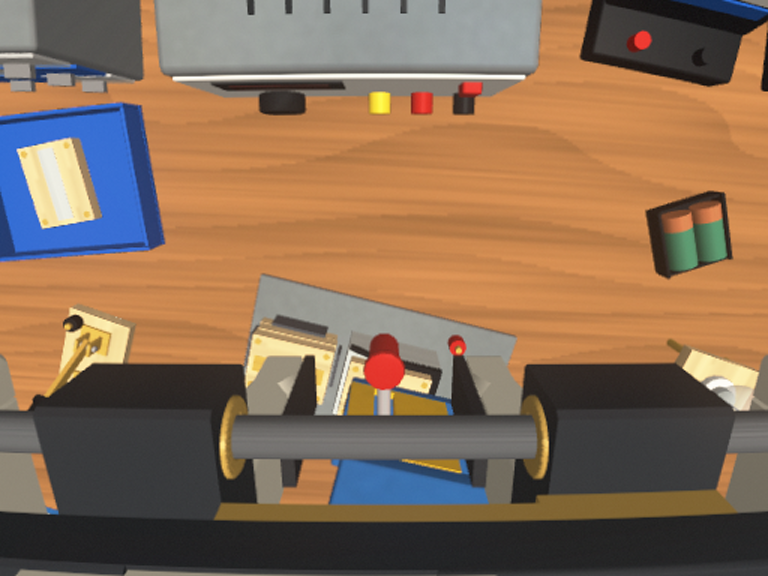

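View pics/s13.png

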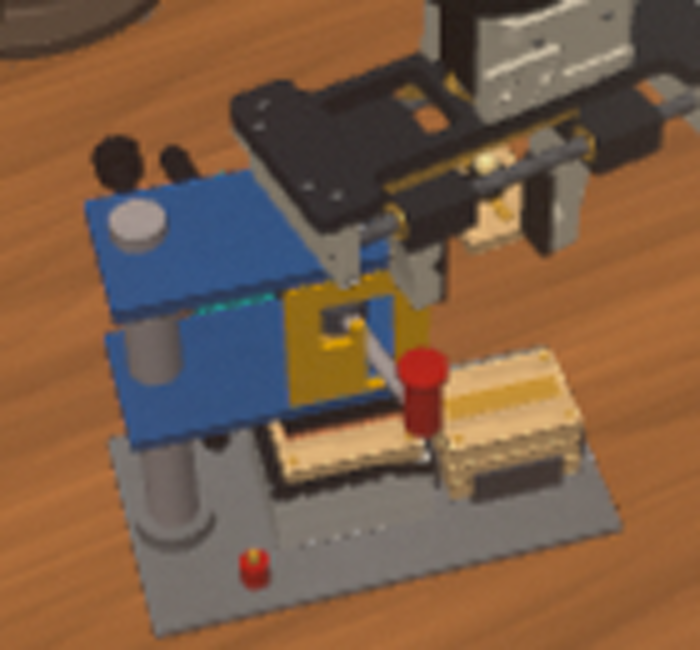

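Probes rest on the board: the vertical force went from about -3.7 N to about 0 at a drop of about 24 mm, and the lever hangs in the long slot. Next is the plywood switch.

```bash
cat > sw.py <<'E'
import sys; from h import *; from go import rel
W=np.load('fit.npy')[1]
def wt(x,y,z): return T(*W)(np.array([[x,y,z]])/1000.)[0], R.from_euler('z',W[2]).as_matrix()@np.diag([1.,-1,-1])
if __name__=='__main__':
    p,Rg=wt(*map(float,sys.argv[1:])); print(np.round(p,4),*[np.round(v,4) for v in rel(p,Rg)])
E
python3 sw.py 60 0 300
```

```text
[0.5896 0.2782 0.3   ] [-0.082  -0.2873  0.0111] [-0.0006  0.0013  0.3463]
```

```bash
python3 -m pendant '[[0.01,-0.05,-0.01,0,0,0.05,0],[0,-0.1,-0.01,0,0,0.1,-1],[-0.02,-0.15,0,0,0,0.2,-1],[-0.05,-0.2,0,0,0,0.3,-1],[-0.07,-0.25,0.005,0,0,0.346,-1],[-0.082,-0.2873,0.011,0,0,0.346,-1],[-0.082,-0.2873,0.011,0,0,0.346,-1],[-0.082,-0.2873,0.011,0,0,0.346,-1]]'
python3 - <<'E'
from h import *; from plant import *
o=ctrl.get_obs(); s=snapshot('wrist'); c=cam(s,(o['tool_pos'],o['orientation']))
import pickle; pickle.dump(c,open('w14.pkl','wb'))
cv2.imwrite('pics/w14.png',s['image'])
cv2.imwrite('pics/w14b.png',cv2.resize(s['image'],None,fx=1.5,fy=1.5,interpolation=cv2.INTER_CUBIC))
E
```

```text
clock: 20.1
tool_pos: [0.5892, 0.2777, 0.3002]
orientation: [180.0, 0.1, -16.9]
force: [0.3, -0.3, 0.1]
opening: 0.0003
```

View pics/w14b.png

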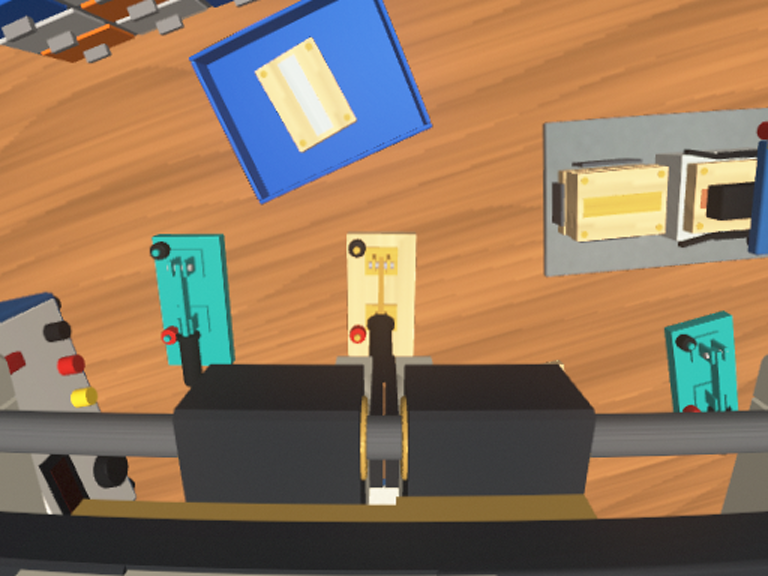

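```bash
python3 - <<'E'
from h import *; import pickle; from sw import W
c=pickle.load(open('w14.pkl','rb')); t=T(*W); k=lambda q:np.round(proj(c,t(np.array(q)/1000.))*1.5,0).tolist()
print(k([[65,32,15],[65,-32,15],[-65,-32,15],[40,0,33]]))
for th in (.9,1,1.1,1.2): print(th,k([[40-r*np.cos(th),0,33+r*np.sin(th)] for r in(66,91,116)]))
h=[40,33]
for th in np.arange(1.1,-.06,-.1):
    r=100; C=np.array([40-r*np.cos(th)+9*np.sin(th)+9.5,33+r*np.sin(th)+9*np.cos(th)]); print(round(th,2),np.round(C,1))
a=cv2.imread('pics/w14.png'); crop(a,220,145,290,250,6,'pics/w14c.png')
E
python3 sw.py 60 0 150
```

```text
[[347.0, 231.0], [417.0, 231.0], [415.0, 362.0], [382.0, 262.0]]
0.9 [[382.0, 326.0], [382.0, 353.0], [382.0, 382.0]]
1 [[382.0, 321.0], [382.0, 347.0], [382.0, 375.0]]
1.1 [[382.0, 316.0], [382.0, 340.0], [382.0, 366.0]]
1.2 [[382.0, 310.0], [382.0, 331.0], [382.0, 355.0]]
1.1 [ 12.2 126.2]
1.0 [  3. 122.]
0.9 [ -5.6 116.9]
0.8 [-13.7 111. ]
0.7 [-21.2 104.3]
0.6 [-28.   96.9]
0.5 [-33.9  88.8]
0.4 [-39.1  80.2]
0.3 [-43.4  71.2]
0.2 [-46.7  61.7]
0.1 [-49.1  51.9]
-0.0 [-50.5  42. ]
[0.5896 0.2782 0.15  ] [-0.0002 -0.0009  0.1505] [0.0003 0.0006 0.0004]
```

View pics/w14c.png

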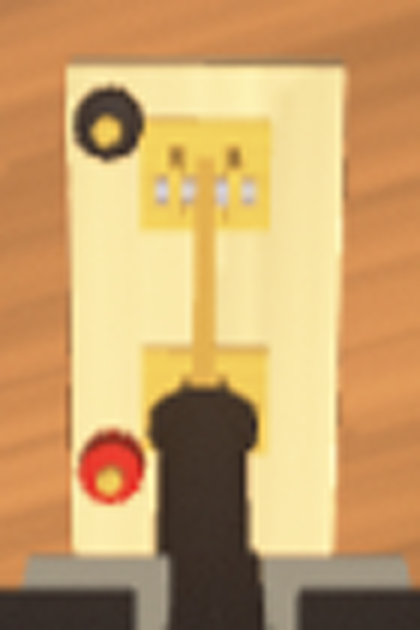

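```bash
python3 -m pendant '[[-0.01,-0.0009,0.05,0,0,0,-1],[-0.02,-0.0009,0.1,0,0,0,-1],[-0.03,-0.0009,0.14,0,0,0,-1],[-0.03,-0.0009,0.166,0,0,0,-1],[-0.045,-0.0009,0.17,0,0,0,-1],[-0.0596,-0.0009,0.1738,0,0,0,-1],[-0.0688,-0.0009,0.1792,0,0,0,-1],[-0.0772,-0.0009,0.1854,0,0,0,-1],[-0.085,-0.0009,0.1925,0,0,0,-1],[-0.0921,-0.0009,0.2003,0,0,0,-1],[-0.0921,-0.0009,0.2003,0,0,0,-1]]'
python3 sw.py -32.1 0 99.7
python3 - <<'E'
from h import *; from plant import *
s=snapshot('scene'); crop(s['image'],290,110,400,220,6,'pics/s15.png')
E
```

```text
clock: 21.52
tool_pos: [0.5012, 0.3057, 0.0997]
orientation: [180.0, 0.1, -16.9]
force: [0.4, -0.3, 0.5]
opening: 0.0001
[0.5015 0.3051 0.0997] [0.0005 0.0005 0.    ] [0.0008 0.001  0.0011]
```

View pics/s15.png

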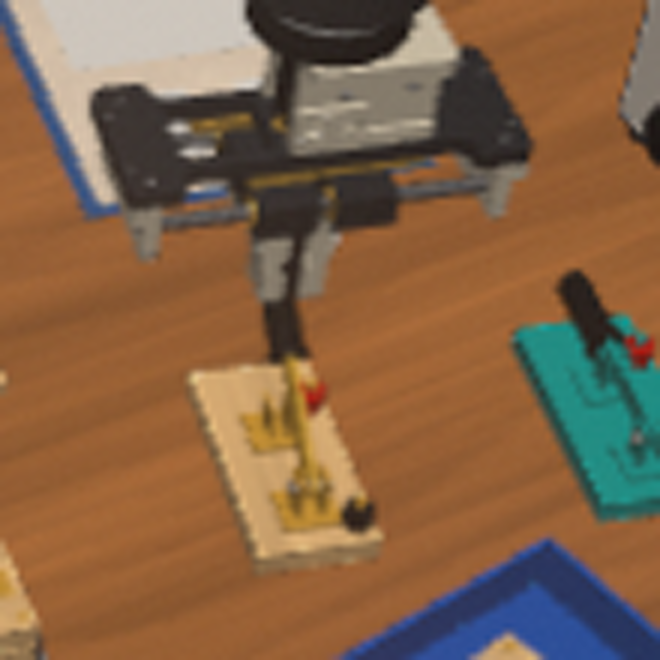

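```bash
python3 -m pendant '[[-0.0062,0,0.0085,0,0,0,-1],[-0.0116,0,0.0175,0,0,0,-1],[-0.016,0,0.027,0,0,0,-1],[-0.0195,0,0.037,0,0,0,-1],[-0.021,0,0.042,0,0,0,-1],[-0.022,0,0.047,0,0,0,-1],[-0.0225,0,0.05,0,0,0,-1],[-0.0228,0,0.053,0,0,0,-1],[-0.0228,0,0.053,0,0,0,-1]]'
python3 -m pendant '[[-0.0002,0,0.0015,0,0,0,-1],[-0.0004,0,0.003,0,0,0,-1],[-0.0004,0,0.003,0,0,0,-1]]'
```

```text
clock: 22.7
tool_pos: [0.4802, 0.3124, 0.0474]
orientation: [-180.0, 0.0, -16.9]
force: [0.8, 0.1, -0.1]
opening: 0.0007
clock: 23.08
tool_pos: [0.4799, 0.3127, 0.0445]
orientation: [-180.0, 0.0, -16.9]
force: [0.3, -0.0, 0.4]
opening: 0.0006
```

```bash
python3 -m pendant '[[0,0,0.001,0,0,0,-1],[0,0,0.002,0,0,0,-1],[0,0,0.002,0,0,0,-1]]'
python3 -m pendant '[[0,0,0.001,0,0,0,-1],[0,0,0.001,0,0,0,-1]]'
python3 -m pendant '[[0,0,0.001,0,0,0,-1],[0,0,0.001,0,0,0,-1]]'
```

```text
clock: 23.45
tool_pos: [0.4798, 0.3126, 0.0425]
orientation: [-180.0, 0.0, -16.9]
force: [-0.3, -0.5, -0.8]
opening: 0.0005
clock: 23.7
tool_pos: [0.4799, 0.3127, 0.0421]
orientation: [-180.0, -0.0, -16.9]
force: [-1.6, -0.2, 6.4]
opening: 0.0006
clock: 23.95
tool_pos: [0.4799, 0.3127, 0.0419]
orientation: [-179.9, -0.0, -16.9]
force: [-4.2, -2.8, 13.4]
opening: 0.0004
```

```bash
python3 -m pendant '[[0,0,-0.01,0,0,0,-1],[0,0,-0.05,0,0,0,-1],[0,0,-0.1,0,0,0,-1],[0.05,0,-0.15,0,0,0,-1],[0.1,0,-0.2,0,0,0,-1],[0.15,0,-0.25,0,0,0,-1],[0.15,0,-0.25,0,0,0,-1],[0.15,0,-0.25,0,0,0,-1]]'
python3 - <<'E'
from h import *; from plant import *
o=ctrl.get_obs(); s=snapshot('wrist'); c=cam(s,(o['tool_pos'],o['orientation']))
from sw import W
t=T(*W); print(np.round(proj(c,t(np.array([[40-r,0,33] for r in (66,116)])/1000.))*1.5))
cv2.imwrite('pics/w16b.png',cv2.resize(s['image'],None,fx=1.5,fy=1.5,interpolation=cv2.INTER_CUBIC))
s=snapshot('scene'); crop(s['image'],180,120,360,260,4,'pics/s16.png')
c=cam(s); print(np.round((proj(c,t(np.array([[40-r,0,33] for r in (66,116)])/1000.))-[180,120])*4))
E
```

```text
clock: 24.95
tool_pos: [0.6247, 0.2683, 0.2916]
orientation: [-179.9, -0.1, -17.0]
force: [-0.4, 0.0, -0.7]
opening: 0.0005
[[385. 372.]
 [385. 419.]]
[[620. 219.]
 [602. 175.]]
```

View pics/w16b.png

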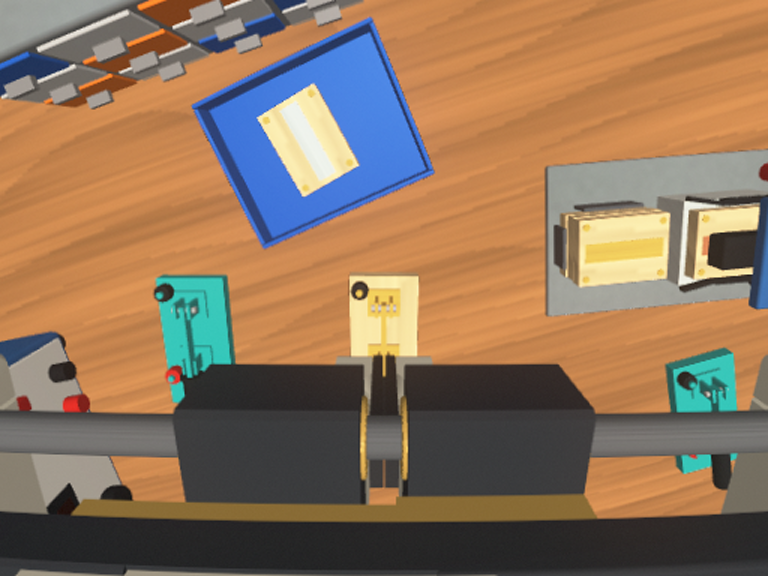

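View pics/s16.png

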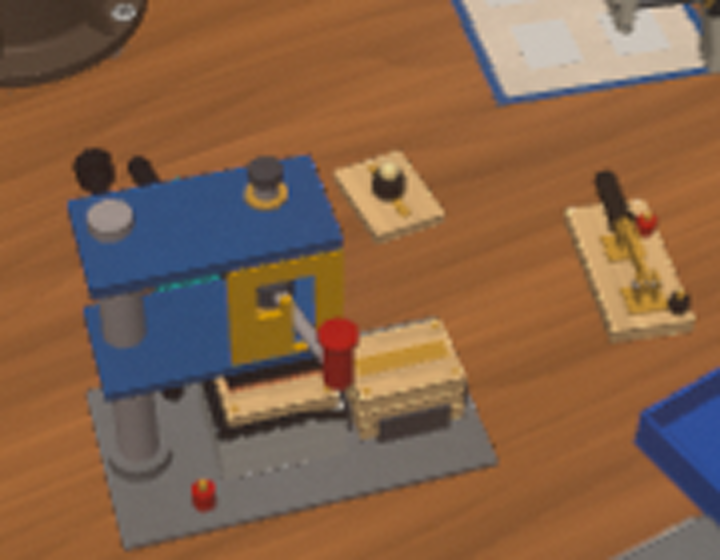

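```bash
python3 - <<'E'
from h import *; from plant import *
s=snapshot('scene'); a=s['image'][150:210,315:360]; b=s['image'][190:240,220:305]
s2=snapshot('top'); d=s2['image'][165:250,160:360]
cv2.imwrite('pics/e1.png',cv2.resize(a,None,fx=9,fy=9,interpolation=cv2.INTER_CUBIC))
cv2.imwrite('pics/e2.png',cv2.resize(b,None,fx=9,fy=9,interpolation=cv2.INTER_CUBIC))
cv2.imwrite('pics/e3.png',cv2.resize(d,None,fx=4,fy=4,interpolation=cv2.INTER_CUBIC))
E
```

```text
(no output)
```

View pics/e1.png

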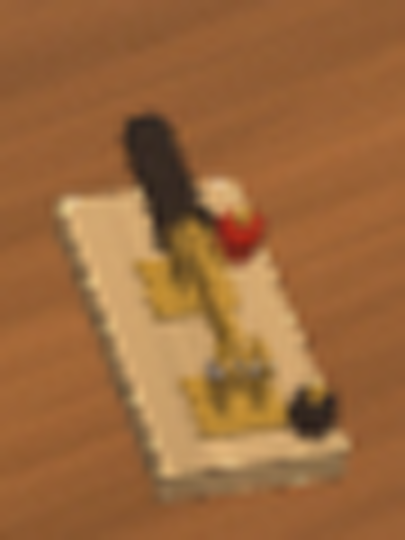

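View pics/e2.png

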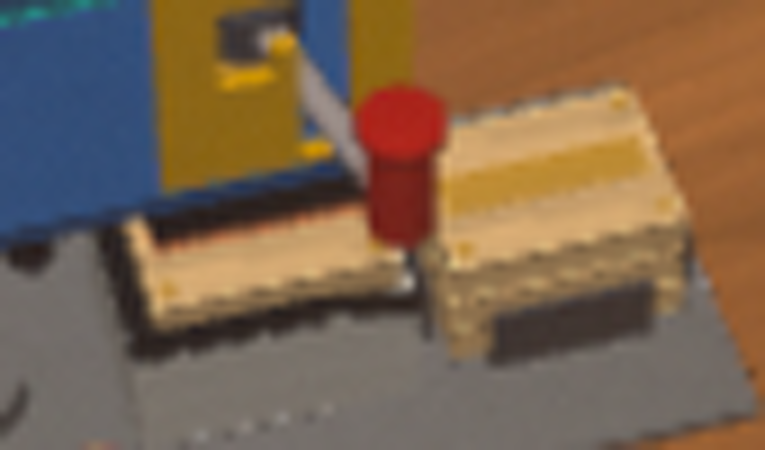

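View pics/e3.png

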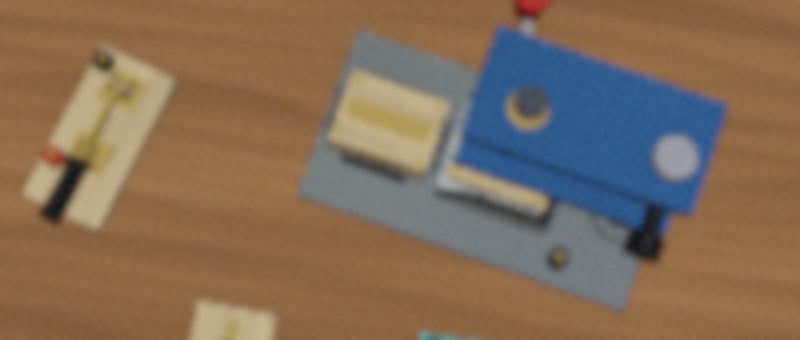

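```bash
python3 -c "
from plant import ctrl
print(ctrl.close_job(), ctrl.get_obs()['clock'])"
```

```text
the job is handed in; nothing more can be done
the job is handed in; nothing more can be done
```

The job is done and handed in at about 25 s of robot time; the interface gives no verdict.

- **Board:** I slid the top board off the stack with the tool leaned 28° and seated it against the end stop. It stalled within about 1 mm of the expected position, and I held about 9 N against it. In the last pictures it sits between the side lips. The second board looks unmoved in its lips, though I checked that by eye and did not measure it.
- **Lever:** I lifted it about 15 mm, swung it 0.5 rad and lowered it. The load dropped from about 4 N to about 0 at a 24 mm drop, so the probes are resting on the board. I then let go, and the last pictures show the lever hanging low in the long slot.
- **Switch:** I closed the plywood knife switch last. It stopped with the handle top at 42 mm, where I expected it when closed, and I pressed to 13 N. The pictures show the knife down in its jaws.
- **Everything else:** I did not touch the turquoise look-alikes or the other bystanders.

None of the last checks failed. The camera estimates of the stand's position disagreed by up to about 6 mm (scene against wrist camera). I used a value between them, and the contacts above fitted it.

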